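# Hook out the rinse basket and pack the finished samples

### The job

Pack up the finished run: take the hook rod from its fork, fish the steel dip basket out of the deep rinse tank with it (never touch the basket with the fingers), stand the basket in the blue-floored bay of the tote, unhook it and hang the rod back in its fork. Also move every blue-capped sample bottle from the catch tray into the white-floored bay of the tote, standing upright, before or after the basket; leave the red-capped standard standing in the catch tray and disturb nothing else on the bench.

Things in the scene. Friction and masses are not known exactly. Their poses are not given: they have to be found in the camera images.
- tank: fixed tall narrow rinse tank, clear walls, open top, no water: inside 110 (its x) by 90 mm (its y), walls 5 mm, rim 140 mm above the bench. Two rails along x inside the y walls, tops 30 mm above the bench, inner edges 33 mm from the middle, carry the basket's lugs. Origin: centre of the underside on the bench, z up
- basket: steel dip basket, 120 g: tray 64 (x) by 60 (y) by 24 mm tall; a lug on each y side to 38 mm out, underside at 18 mm; an orange arched bail in its yz plane, bar 6 mm thick, peak over the middle, bar axis 64 mm and bar underside 61 mm above the origin. Starts hung on the tank's rails, origin 12 mm above the bench, axes within 0.03 rad of the tank's. Origin: centre of underside, z up
- rod: hook rod, 120 g, used hook down. Origin: centre of the underside of its 40x40x6 mm collar, z up. Above: yellow grip 18x18 mm (faces along x, y), 6 to 50 mm up. Below: shaft 8 mm thick on the z axis, then hook out along +x and up: tip axis 22 mm from shaft axis, gap 14 mm; hook's inner floor at -100, tip's top at -84, lowest point at -108 mm. Starts hung in the fork, hook towards the column
- fork: fixed stand; its two prongs carry the rod by the collar. Prongs along its x, 30 mm to the -x side (open end, to the robot) and 32 mm to the +x side of the seat, where a column no higher than the prongs closes the slot; slot 22 mm wide, prong tops 130 mm up, base plate 10 mm thick. Origin: on the bench below the seat, z up
- fork_seat (a point): the rod's home: on the middle of the slot at the height of the prongs' tops, 130 mm above the bench; the rod's origin is here when it hangs at home (it may have any yaw there)
- tote: fixed grey tote, 250 (x) by 260 mm (y) outside, walls 5 mm thick and 45 mm high, floor 5 mm. A wall along y at x = 0 makes two bays, each about 118 by 250 mm: on the -x side (nearer the robot) the WHITE-floored bay for bottles, on the +x side the BLUE-floored bay for the basket. Origin: centre of the underside, z up
- outfeed: fixed cream outfeed module with its catch tray: aluminium tray 200 (x) by 140 mm (y), walls 4 mm thick and 15 mm high, floor 4 mm. The housing, 160 mm tall, begins 135 mm from the tray's middle on the -y side; a steel chute (seen only) lies between. Origin: centre of the tray's underside, z up
- f1: small white sample bottle with a BLUE cap, a finished sample: body 36 mm diameter and 36 mm tall, cap 33 mm diameter and 14 mm tall, 50 mm in all, about 60 g. It starts standing in the catch tray; three to five of the five such bottles are present. Origin: centre of the underside, z up through the cap
- f2: small white sample bottle with a BLUE cap, a finished sample: body 36 mm diameter and 36 mm tall, cap 33 mm diameter and 14 mm tall, 50 mm in all, about 60 g. It starts standing in the catch tray; three to five of the five such bottles are present. Origin: centre of the underside, z up through the cap
- f3: small white sample bottle with a BLUE cap, a finished sample: body 36 mm diameter and 36 mm tall, cap 33 mm diameter and 14 mm tall, 50 mm in all, about 60 g. It starts standing in the catch tray; three to five of the five such bottles are present. Origin: centre of the underside, z up through the cap
- f4: small white sample bottle with a BLUE cap, a finished sample: body 36 mm diameter and 36 mm tall, cap 33 mm diameter and 14 mm tall, 50 mm in all, about 60 g. It starts standing in the catch tray; three to five of the five such bottles are present. Origin: centre of the underside, z up through the cap
- f5: small white sample bottle with a BLUE cap, a finished sample: body 36 mm diameter and 36 mm tall, cap 33 mm diameter and 14 mm tall, 50 mm in all, about 60 g. It starts standing in the catch tray; three to five of the five such bottles are present. Origin: centre of the underside, z up through the cap
- std: the calibration standard: the same small white bottle but with a RED cap; it stands in the catch tray and stays there. Origin: centre of the underside
- washbottle: bystander: white bottle with red cap, 60 mm diameter, 150 mm tall; origin at its foot
- beaker: bystander: glass beaker, 70 mm diameter, 90 mm tall; origin at its foot
- amber: bystander: amber bottle, 70 mm diameter, 130 mm tall; origin at its foot
- jar: bystander: clear jar, 60 mm diameter, 70 mm tall; origin at its foot
- tipbox: bystander: green box, 110 x 75 x 50 mm; origin at its foot

How it is judged:
On the way, in this order (a step that is already met when the one before it is completed fails the run):
1. the basket hangs from the rod's hook, lifted clear of the tank's rim (height (world z) of basket above 0.14 m and contact force between rod and basket above 0.2 N), for 0.2 s.
2. the basket stands in the blue-floored bay of the tote, off the hook (x of basket in the frame of tote between 0.01 and 0.115 m and y of basket in the frame of tote between -0.12 and 0.12 m and z of basket in the frame of tote below 0.012 m and angle between basket's own z axis and vertical below 0.15 rad and contact force between rod and basket below 0.05 N), for 0.3 s.
3. the rod hangs in its fork again (distance between rod and fork_seat below 0.012 m and angle between rod's own z axis and vertical below 0.12 rad and contact force between the fingers and rod below 0.1 N), for 0.3 s.
At the end, for the whole second after the job is handed in: Basket level (0.15 rad) on the floor of the blue bay, off the rod; rod upright (0.12 rad) and let go in its fork within 12 mm of home; every blue-capped bottle upright (0.2 rad) on the floor of the white bay; red-capped standard still upright in the catch tray; all at rest (all of step 2 and all of step 3 and linear speed of each of basket, rod, f1, f2, f3, f4, f5 below 0.03 m/s and x of f1 in the frame of tote between -0.115 and -0.01 m and y of f1 in the frame of tote between -0.12 and 0.12 m and z of each of f1, f2, f3, f4, f5 in the frame of tote below 0.015 m and angle between each of f1, f2, f3, f4, f5, std's own z axis and vertical below 0.2 rad and x of f2 in the frame of tote between -0.115 and -0.01 m and y of f2 in the frame of tote between -0.12 and 0.12 m and x of f3 in the frame of tote between -0.115 and -0.01 m and y of f3 in the frame of tote between -0.12 and 0.12 m and x of f4 in the frame of tote between -0.115 and -0.01 m and y of f4 in the frame of tote between -0.12 and 0.12 m and x of f5 in the frame of tote between -0.115 and -0.01 m and y of f5 in the frame of tote between -0.12 and 0.12 m and x of std in the frame of outfeed between -0.1 and 0.1 m and y of std in the frame of outfeed between -0.07 and 0.07 m and z of std in the frame of outfeed below 0.015 m); the robot touches nothing.
It fails at once if the fingers touch the basket (contact force between the fingers and basket above 0.5 N).
It fails at once if the red-capped standard is picked up or knocked over (z of std in the frame of outfeed above 0.03 m or angle between std's own z axis and vertical above 0.6 rad).
It fails at once if a bystander is moved more than 40 mm or knocked over (distance of any of washbottle, beaker, amber, jar, tipbox from where it was at the start of the episode above 0.04 m or angle between any of washbottle, beaker, amber, jar, tipbox's own z axis and vertical above 0.5 rad).
Of f1, f2, f3, f4, f5 only 3 to 5 are there at a start; the rules pass over those that are not, and their reading is None.
At some moment in a run one of f1, f2, f3, f4, f5 may be knocked a few centimetres aside while the robot is not near it.
It also fails if it takes over 210 s, if anything falls off the work surface, if the arm or the gripper's body presses on something with over 40 N, if the wrist force passes 120 N, or if a joint passes its speed limit or range.

### The arm

A 7-joint arm with a two-finger parallel gripper is mounted at the origin on the work surface. World frame = base frame: x ahead of the robot, y to its left, z up, the work surface at z = 0. Lengths are in m, angles in rad, forces in N, time in s.
With the tool pointing down it reaches from about 0.35 to 0.9 m from the base axis. Payload 19.9 kg.
Tool frame: the origin (TCP) lies where the fingers leave the gripper's body, on its centre line; the fingertips stand 97 mm ahead of it and the grasp point (between the pads) lies 78 mm ahead of it; z points along the fingers, y is the direction in which the jaws open and shut (so a half turn about z gives the same grasp; the last joint's range is limited). The gripper opens to 94 mm and grips with 3 to 60 N. Pads are 16 mm wide; open, the fingers measure 119 mm over their backs; the gripper's body (75 mm by 177 mm) begins 78 mm behind the grasp point.
Start: joints at [1.244, 0.417, -0.01, 1.614, 0.005, 1.111, -0.053], TCP at [0.176, -0.6, 0.303] pointing down, gripper open.
Joint ranges: [-2.81, 2.81], [-0.39, 2.02], [-1.27, 1.25], [0.06, 2.57], [-1.19, 4.33], [0.19, 2], [-2.82, 2.82]. Speed limits (rad/s): [1.89, 1.89, 2.39, 2.39, 3.01, 3.01, 3.01].

### API

Orientations are given as a 3x3 rotation matrix whose columns are the frame's x, y, z axes.
In Python, from rig import arm gives the robot as it stands.
- The arm moves only by the tool carry_out, never from a script. Its argument "plan" is a list of rows, each an object with "slide": the shift along the tool's x, y, z in cm, a list of three; "turn": the turn about the tool's z in degrees. A call has 1 to 8 rows; each row is the pose to reach, as a shift and turn from the pose commanded when the call began, along the tool's axes at that moment; what a row does not reach only later rows make up. A row lasts 1/8 s, in which the tool goes at most 62.5 mm and 10.7 degrees, less where a joint would pass 70% of its speed; a pose out of reach is approached as far as the arm can. A call with a gripper value outside its range is refused whole. "fingers" is the opening, from 0 (shut) to 1 (fully open), set as the call begins (left out, the last holds). The fingers move at their own pace and stop on an object; the grip force is fixed at half the most. Time passes only in rows, so rows that repeat a pose let the fingers close. It gives the time, the measured TCP pose, the force and the opening at its end, in the units of the state.
- arm.get_state(): the state, without advancing time (a new reading comes with each control period).
- arm.camera(name): name is "scene" or "top" or "wrist"; returns the picture (400x640x3 uint8, red, green, blue); there is no depth.
- arm.camera_params(name): a dict with "vertical_fov" (degrees; the focal length in pixels is half the picture's height over the tangent of half this angle, whatever the lens; pixels are square), "cx", "cy" (the principal point, pixels), "world_to_cam" (4x4, takes a point from world to camera coordinates); the wrist camera has in their place "tool_from_camera" (4x4, takes a point from camera to tool coordinates, whose origin is the TCP and whose axes are the flange's). Camera axes: x right, y down, z forward; pixel columns grow to the right and rows downward; lengths in m; the calibration is good to about 2 mm. A picture is of the moment at which its call begins: read the wrist's pose just before it. camera_params takes no time and is no camera call.
- arm.sign_off(): hands the job in, once; it reports no verdict.
The state is a dict: "clock": time; "q": joint angles; "qd": joint speeds; "tau": joint torques, N m; "tool_pos": TCP position; "eef_rot": TCP orientation; "ft_force": force on the tool from outside, world axes, zero at the start; "moment": the same for the moment, N m; "opening": finger opening in m.
Only numpy, scipy, OpenCV 4.12 (cv2) and the standard library are available. Lean on these libraries where they do the work, as an engineer would, in place of code of your own. Each camera call takes 0.05 s, during which the arm holds its last target. There are 200 camera calls.

## Working session

There is one attempt and no reset: what is moved stays moved. The work goes in short steps, Python scripts to look and compute and a tool call to move; the robot and the scene stay as the last step left them, time stands still between calls to the robot, and variables do not carry over. Pictures are saved under pics/ and viewed, about 12 in all and at most 16, crops included, and the job is handed in when it is done.

Besides the shell and the picture viewer there is one more tool, called after "Call:" as name(argument=value, ...) on one line, values as JSON. carry_out: Moves the arm, as the interface text tells. Its arguments: {"type":"object","properties":{"plan":{"type":"array","items":{"type":"object","properties":{"slide":{"type":"array","items":{"type":"number"}},"turn":{"type":"number"}}}},"fingers":{"type":"number"}},"required":["plan"]}

```bash
ls; mkdir -p pics
python3 - <<'E'
from rig import arm
import cv2,numpy as np
s=arm.get_state();print({k:np.round(v,3).tolist() for k,v in s.items()})
for n in("scene","top","wrist"):
    im=arm.camera(n);cv2.imwrite(f"pics/{n}0.png",im[:,:,::-1]);print(n,{k:np.round(v,4).tolist() for k,v in arm.camera_params(n).items()})
E
```

```text
pics
{'clock': 0.0, 'q': [1.245, 0.418, -0.01, 1.614, 0.005, 1.111, -0.053], 'qd': [0.001, 0.002, 0.001, -0.0, 0.001, 0.001, -0.001], 'tau': [0.001, -85.124, 0.639, -42.598, -0.049, 0.019, 0.0], 'tool_pos': [0.176, -0.6, 0.302], 'eef_rot': [[0.96, 0.281, -0.0], [0.281, -0.96, 0.001], [-0.0, -0.001, -1.0]], 'ft_force': [-0.256, 0.59, -0.564], 'moment': [-0.017, -0.015, -0.031], 'opening': 0.094}
scene {'vertical_fov': 48.9463, 'cx': 328.1577, 'cy': 184.5472, 'world_to_cam': [[-0.2299, 0.973, -0.0187, 0.1366], [0.7043, 0.153, -0.6933, -0.3545], [-0.6717, -0.1725, -0.7204, 1.7081], [0.0, 0.0, 0.0, 1.0]]}
top {'vertical_fov': 55.4715, 'cx': 313.8566, 'cy': 195.6311, 'world_to_cam': [[0.0976, -0.9952, 0.002, -0.0451], [-0.9716, -0.0957, -0.2162, 0.6156], [0.2153, 0.0192, -0.9764, 0.8644], [0.0, 0.0, 0.0, 1.0]]}
wrist {'vertical_fov': 65.4573, 'cx': 316.9147, 'cy': 194.1815, 'tool_from_camera': [[0.0004, -0.9588, -0.2841, 0.0835], [1.0, -0.0, 0.0013, -0.0005], [-0.0013, -0.2841, 0.9588, -0.0818], [0.0, 0.0, 0.0, 1.0]]}
```

View pics/top0.png

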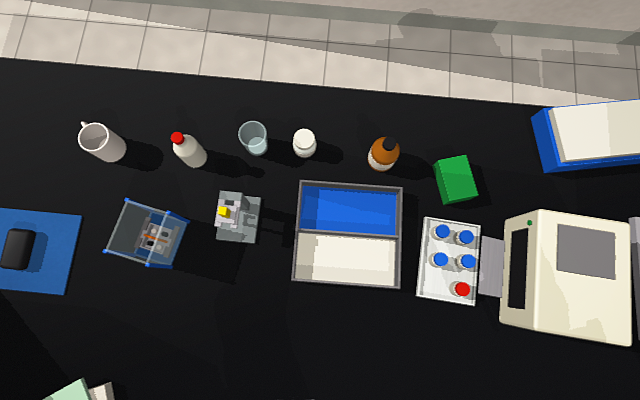

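View pics/scene0.png

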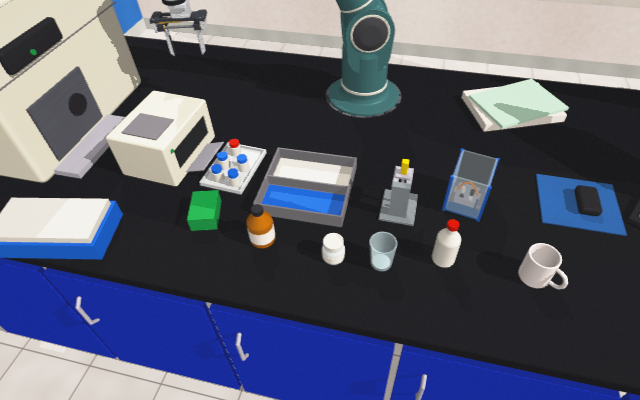

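The top view shows four blue caps at (442,231), (466,237), (440,259) and (468,262), and the red cap at (462,289). The tote is around (348,234), the fork and rod around (225,213), and the tank around (146,232). Next I'll write helpers and enlarge the crops.

```bash
cat > h.py <<'E'
from rig import arm
import cv2,numpy as np
P={n:arm.camera_params(n) for n in("scene","top","wrist")}
def pose(n):
    p=P[n]
    if n=="wrist":
        s=arm.get_state();T=np.eye(4);T[:3,:3]=s["eef_rot"];T[:3,3]=s["tool_pos"];return T@np.array(p["tool_from_camera"])
    return np.linalg.inv(np.array(p["world_to_cam"]))
def K(n):
    p=P[n];f=200/np.tan(np.radians(p["vertical_fov"]/2));return f,p["cx"],p["cy"]
def ray(n,u,v,T=None):
    T=pose(n) if T is None else T;f,cx,cy=K(n)
    return T[:3,3],T[:3,:3]@np.array([(u-cx)/f,(v-cy)/f,1.])
def onz(n,u,v,z,T=None):
    o,d=ray(n,u,v,T);return o+d*(z-o[2])/d[2]
def proj(n,X,T=None):
    T=pose(n) if T is None else T;f,cx,cy=K(n);c=np.linalg.inv(T)@np.r_[X,1];return np.array([f*c[0]/c[2]+cx,f*c[1]/c[2]+cy])
def tri(rs):
    A=np.zeros((3,3));b=np.zeros(3)
    for o,d in rs:
        d=d/np.linalg.norm(d);M=np.eye(3)-np.outer(d,d);A+=M;b+=M@o
    return np.linalg.solve(A,b)
R={"blue":((100,120,60),(122,255,255)),"red":((0,150,90),(6,255,255)),"yellow":((24,150,80),(34,255,255)),"orange":((8,150,80),(20,255,255))}
def blobs(im,c,amin=20):
    m=cv2.inRange(cv2.cvtColor(im,cv2.COLOR_RGB2HSV),*map(np.array,R[c]))
    n,l,st,ce=cv2.connectedComponentsWithStats(m);return [(np.round(ce[i],1).tolist(),st[i].tolist()) for i in range(1,n) if st[i][4]>=amin]
def shot(n,name):
    T=pose(n);im=arm.camera(n);cv2.imwrite(f"pics/{name}.png",im[:,:,::-1]);return im,T
E
python3 - <<'E'
from h import *
t=cv2.imread("pics/top0.png");s=cv2.imread("pics/scene0.png")
a=cv2.resize(t[180:280,95:275],(720,400)[:2],interpolation=cv2.INTER_CUBIC)[:,:]
b=cv2.resize(s[140:230,370:510],(0,0),fx=4,fy=4,interpolation=cv2.INTER_CUBIC)
cv2.imwrite("pics/a.png",a);cv2.imwrite("pics/b.png",b)
for n,im in(("top",t),("scene",s)):
    im=im[:,:,::-1].copy()
    for c in R:print(n,c,[x for x in blobs(im,c,8)])
E
```

```text
top blue [([565.7, 149.0], [530, 107, 110, 66, 1920]), ([347.9, 210.0], [299, 186, 97, 49, 4071]), ([128.6, 199.5], [124, 197, 14, 6, 30]), ([40.7, 249.9], [0, 208, 82, 88, 4869]), ([169.5, 242.7], [145, 210, 45, 59, 262]), ([156.2, 218.3], [150, 213, 14, 12, 116]), ([442.3, 230.9], [436, 224, 14, 14, 147]), ([465.9, 236.4], [459, 230, 15, 14, 155]), ([105.8, 251.6], [102, 249, 12, 6, 26]), ([137.4, 252.7], [115, 248, 35, 11, 148]), ([440.4, 259.0], [434, 253, 14, 13, 152]), ([468.1, 260.8], [461, 254, 15, 14, 161])]
top red [([176.8, 137.6], [170, 132, 14, 13, 134]), ([462.3, 288.7], [455, 282, 15, 14, 163])]
top yellow [([223.8, 211.7], [218, 206, 13, 12, 108])]
top orange [([383.7, 152.5], [371, 137, 28, 28, 473]), ([149.2, 236.1], [144, 234, 12, 5, 27]), ([162.6, 240.7], [158, 239, 9, 4, 12])]
scene blue [([126.9, 13.0], [111, 0, 31, 34, 642]), ([460.4, 152.1], [457, 148, 8, 13, 25]), ([221.5, 155.5], [216, 151, 11, 10, 86]), ([241.5, 158.3], [237, 154, 10, 10, 76]), ([496.0, 165.9], [492, 157, 9, 23, 34]), ([216.0, 168.4], [211, 164, 11, 10, 84]), ([232.7, 172.9], [228, 168, 10, 11, 83]), ([464.1, 200.5], [441, 175, 51, 47, 327]), ([577.7, 205.1], [536, 174, 91, 62, 3378]), ([303.8, 199.3], [262, 184, 83, 31, 1619]), ([182.8, 328.9], [0, 200, 395, 200, 31322]), ([484.0, 380.7], [390, 345, 250, 55, 7322])]
scene red [([233.5, 142.7], [228, 139, 11, 9, 77]), ([452.8, 224.6], [447, 219, 13, 12, 128])]
scene yellow [([404.4, 165.7], [401, 159, 9, 16, 110])]
scene orange [([259.4, 223.2], [246, 211, 27, 24, 455]), ([265.0, 244.4], [253, 236, 23, 13, 59])]
```

View pics/a.png

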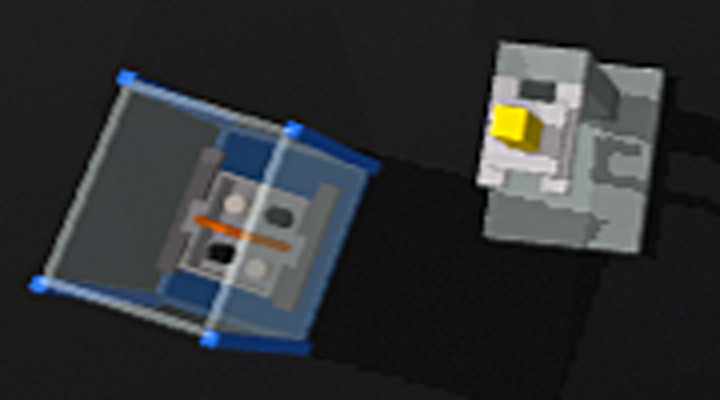

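View pics/b.png

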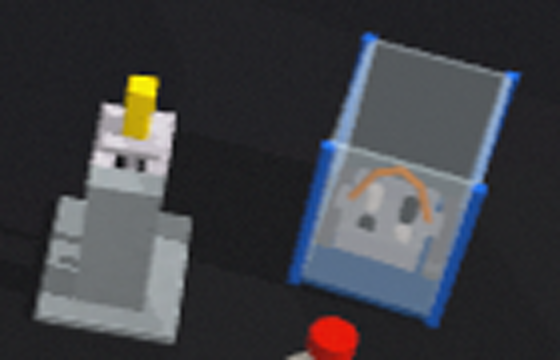

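Crop a shows the tank rim corners, the orange bail inside, and the fork with the yellow grip. Crop b confirms the bail arches across the tank's short side. Now I'll compute poses.

```bash
cat >> h.py <<'E'
def go(x,y,z,yaw=None):
    """z = TCP height, yaw = tool x heading (deg). prints slide cm / turn deg"""
    s=arm.get_state();Rm=np.array(s["eef_rot"]);p=np.array(s["tool_pos"])
    c=np.degrees(np.arctan2(Rm[1,0],Rm[0,0]))
    d=Rm.T@(np.array([x,y,z])-p)*100
    t=0 if yaw is None else (c-yaw+180)%360-180
    print("slide",np.round(d,2).tolist(),"turn",round(t,1),"rows",round(np.linalg.norm(d)/6.25,1),"yawnow",round(c,2))
E
python3 - <<'E'
from h import *
pr=lambda n,x:print(n,np.round(x,4).tolist())
c=np.array([onz("top",u,v,.14) for u,v in((126.5,199.3),(168.5,212.8),(147.5,264.8),(104.5,251))])
pr("tankc",c);pr("centre",c.mean(0));e=(c[0]+c[1]-c[2]-c[3])/2;pr("xaxis",[np.linalg.norm(e),np.degrees(np.arctan2(e[1],e[0]))])
cs=np.array([onz("scene",370+u/4,140+v/4,.14) for u,v in((368,38),(515,75),(480,188),(326,145))]);pr("scene",cs);pr("c",cs.mean(0))
pr("bail",onz("top",156.3,239.3,.079));pr("bail_scene",onz("scene",370+395/4,140+170/4,.079))
pr("grip tri",tri([ray("top",223.8,211.7),ray("scene",404.4,165.7)]))
pr("griptop",onz("top",95+509/4,180+128/4,.18));
T=[((442.3,230.9)),(465.9,236.4),(440.4,259),(468.1,260.8),(462.3,288.7)]
S=[(216,168.4),(221.5,155.5),(232.7,172.9),(241.5,158.3),(233.5,142.7)]
for t in T:pr("cap",onz("top",*t,.05))
for t in S:pr("caps",onz("scene",*t,.05))
for n,u,v in(("A",301,181),("B",402,187),("C",401,287),("D",293,281)):pr("tote"+n,onz("top",u,v,.045))
pr("div",[onz("top",297,232,.045),onz("top",401,237,.045)])
for n,u,v in(("A",425,218),("B",481,223),("C",475,305),("D",417,296)):pr("tray"+n,onz("top",u,v,.015))
for n,u,v in(("fl",500,42),("fr",588,52),("bl",478,187),("br",565,190)):pr("fork/rod plate "+n,onz("top",95+u/4,180+v/4,.133))
E
```

```text
tankc [[0.5514, 0.4321, 0.14], [0.5303, 0.3327, 0.14], [0.4131, 0.3574, 0.14], [0.4332, 0.4563, 0.14]]
centre [0.482, 0.3946, 0.14]
xaxis [0.1202, -11.7477]
scene [[0.4205, 0.3571, 0.14], [0.4387, 0.4581, 0.14], [0.5563, 0.4324, 0.14], [0.537, 0.3323, 0.14]]
c [0.4881, 0.395, 0.14]
bail [0.4732, 0.3743, 0.079]
bail_scene [0.4881, 0.3895, 0.079]
grip tri [0.5421, 0.2047, 0.1587]
griptop [0.5377, 0.2034, 0.18]
cap [0.5638, -0.3059, 0.05]
cap [0.5559, -0.3636, 0.05]
cap [0.4952, -0.303, 0.05]
cap [0.4974, -0.3695, 0.05]
cap [0.4306, -0.3565, 0.05]
caps [0.5606, -0.3632, 0.05]
caps [0.5016, -0.3699, 0.05]
caps [0.5683, -0.305, 0.05]
caps [0.5005, -0.3025, 0.05]
caps [0.4349, -0.3557, 0.05]
toteA [0.6566, 0.0519, 0.045]
toteB [0.6661, -0.2034, 0.045]
toteC [0.4203, -0.2128, 0.045]
toteD [0.4091, 0.045, 0.045]
div [[0.5269, 0.0481, 0.045], [0.5396, -0.207, 0.045]]
trayA [0.5982, -0.2724, 0.015]
trayB [0.5993, -0.4152, 0.015]
trayC [0.3954, -0.4012, 0.015]
trayD [0.4029, -0.2596, 0.015]
fork/rod plate fl [0.5936, 0.2281, 0.133]
fork/rod plate fr [0.5927, 0.1774, 0.133]
fork/rod plate bl [0.5101, 0.2277, 0.133]
fork/rod plate br [0.5132, 0.1792, 0.133]
```

Top and scene disagree by about 5 mm in x, so I'll average them and refine with the wrist camera. I'm moving above the tray now.

```bash
python3 -c "
from h import *
go(.50,-.335,.30,90)"
```

```text
slide [38.57, -16.28, 0.23] turn -73.7 rows 6.7 yawnow 16.32
```

Call:
carry_out(plan=[{"slide": [4.8,-2.0,0],"turn": -9.2},{"slide": [9.6,-4.1,0],"turn": -18.4},{"slide": [14.4,-6.1,0],"turn": -27.6},{"slide": [19.2,-8.1,0.1],"turn": -36.8},{"slide": [24,-10.2,0.1],"turn": -46},{"slide": [29,-12.2,0.2],"turn": -55.2},{"slide": [34,-14.2,0.2],"turn": -64.5},{"slide": [38.6,-16.3,0.2],"turn": -73.7}], fingers=0.57)

```text
clock: 1.15
tool_pos: [0.5015, -0.3336, 0.3005]
eef_rot: [[-0.006, 1.0, -0.0], [1.0, 0.006, 0.0], [0.0, -0.0, -1.0]]
ft_force: [-0.2, -1.0, 0.5]
opening: 0.0535
```

Call:
carry_out(plan=[{"slide": [0,0,0],"turn": 0},{"slide": [0,0,0],"turn": 0},{"slide": [0,0,0],"turn": 0}])

```text
clock: 1.52
tool_pos: [0.4994, -0.3359, 0.3005]
eef_rot: [[0.002, 1.0, -0.001], [1.0, -0.002, -0.0], [-0.0, -0.001, -1.0]]
ft_force: [0.2, -0.7, -0.3]
opening: 0.0535
```

Run:
```python
from h import *
im,T=shot("wrist","w1")
for c in("blue","red"):
    for b in blobs(im,c,300):print(c,b,np.round(onz("wrist",*b[0],.0535,T),4))
go(.50,-.335,.30,90)
```

```text
blue ([411.3, 23.2], [360, 0, 107, 49, 4994]) [ 0.5894 -0.1812  0.0535]
blue ([311.8, 151.7], [297, 136, 30, 32, 730]) [ 0.4943 -0.3031  0.0535]
blue ([375.6, 153.9], [360, 139, 32, 31, 756]) [ 0.562  -0.3056  0.0535]
blue ([365.6, 205.2], [351, 191, 30, 30, 688]) [ 0.5539 -0.363   0.0535]
blue ([313.8, 209.5], [300, 195, 29, 30, 681]) [ 0.4962 -0.368   0.0535]
red ([254.3, 198.5], [240, 184, 30, 30, 693]) [ 0.4303 -0.355   0.0535]
slide [0.08, 0.05, 0.06] turn -0.1 rows 0.0 yawnow 89.89
```

View pics/w1.png

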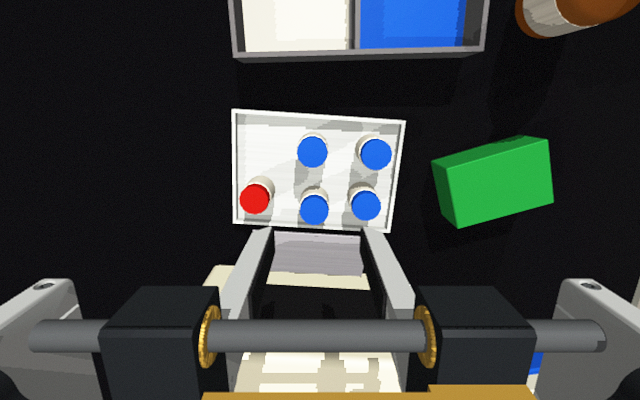

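The wrist view shows four blue caps and the red cap at (254,198), with the layout agreeing with the top view. First bottle is C at (0.4945, -0.303). With yaw at 90°, slide = [dy, dx, -dz].

Call:
carry_out(plan=[{"slide": [3.3,-0.5,2],"turn": 0},{"slide": [3.3,-0.5,8],"turn": 0},{"slide": [3.3,-0.5,14],"turn": 0},{"slide": [3.3,-0.5,17],"turn": 0},{"slide": [3.3,-0.5,18.3],"turn": 0},{"slide": [3.3,-0.5,18.3],"turn": 0}], fingers=0.5)

```text
clock: 2.33
tool_pos: [0.4951, -0.3022, 0.1178]
eef_rot: [[0.0, 1.0, -0.0], [1.0, -0.0, 0.0], [0.0, -0.0, -1.0]]
ft_force: [0.3, 0.0, 1.1]
opening: 0.047
```

Call:
carry_out(plan=[{"slide": [0,0,0]},{"slide": [0,0,0]},{"slide": [0,0,0]},{"slide": [0,0,0]},{"slide": [0,0,-3]},{"slide": [0,0,-8]},{"slide": [0,0,-10]},{"slide": [0,0,-10]}], fingers=0.1)

```text
validation failed for argument at $.pl...
```

Run:
```python
from h import *
go(.476,.01,.217,90);print(arm.get_state()["opening"])
```

```text
slide [31.22, -1.93, -9.92] turn -0.0 rows 5.3 yawnow 89.98
0.04698779307180913
```

Call:
carry_out(plan=[{"slide": [0,0,0],"turn": 0},{"slide": [0,0,0],"turn": 0},{"slide": [0,0,0],"turn": 0},{"slide": [0,0,-4],"turn": 0},{"slide": [0,0,-9],"turn": 0},{"slide": [5,-0.4,-10],"turn": 0},{"slide": [11,-0.8,-10],"turn": 0},{"slide": [17,-1.2,-10],"turn": 0}], fingers=0.1)

```text
clock: 3.32
tool_pos: [0.483, -0.1304, 0.2186]
eef_rot: [[0.0, 1.0, 0.002], [1.0, -0.0, -0.001], [-0.001, 0.002, -1.0]]
ft_force: [0.8, 0.8, -0.1]
opening: 0.0355
```

Call:
carry_out(plan=[{"slide": [6,-0.4,0],"turn": 0},{"slide": [11,-0.7,0],"turn": 0},{"slide": [14.2,-0.7,0],"turn": 0},{"slide": [14.2,-0.7,1],"turn": 0},{"slide": [14.2,-0.7,5],"turn": 0},{"slide": [14.2,-0.7,8.5],"turn": 0},{"slide": [14.2,-0.7,9.6],"turn": 0},{"slide": [14.2,-0.7,9.6],"turn": 0}])

```text
clock: 4.32
tool_pos: [0.4762, 0.0097, 0.1218]
eef_rot: [[0.0, 1.0, -0.001], [1.0, -0.0, -0.0], [-0.0, -0.001, -1.0]]
ft_force: [0.2, -0.0, -0.9]
opening: 0.0355
```

Run:
```python
from h import *
s=arm.get_state();print(s["ft_force"],s["tool_pos"])
im,T=shot("top","t2")
for c in("blue","red"):
    for b in blobs(im,c,100):
        if b[1][4]<300:print(c,b[0],np.round(onz("top",*b[0],.0535,T),4))
im,T=shot("scene","s2")
```

```text
[ 0.22278489 -0.01348834 -0.91544941] [0.47620658 0.00969128 0.12176217]
blue [169.4, 242.8] [0.4696 0.3519 0.0535]
blue [156.1, 218.3] [0.5255 0.3951 0.0535]
blue [442.3, 230.8] [ 0.5635 -0.3047  0.0535]
blue [466.0, 236.4] [ 0.5554 -0.3625  0.0535]
blue [137.4, 252.7] [0.4386 0.4242 0.0535]
blue [468.2, 260.8] [ 0.4972 -0.3684  0.0535]
red [176.8, 137.6] [0.7377 0.3814 0.0535]
red [462.5, 288.8] [ 0.4304 -0.3556  0.0535]
```

Call:
carry_out(plan=[{"slide": [0,0,0.3],"turn": 0},{"slide": [0,0,0.3],"turn": 0}])

```text
clock: 4.68
tool_pos: [0.4767, 0.0099, 0.1194]
eef_rot: [[-0.0, 1.0, 0.002], [1.0, 0.0, -0.0], [-0.0, 0.002, -1.0]]
ft_force: [1.1, -1.3, 5.2]
opening: 0.0354
```

Call:
carry_out(plan=[{"slide": [0,0,0],"turn": 0},{"slide": [0,0,0],"turn": 0},{"slide": [0,0,-4],"turn": 0},{"slide": [0,0,-9.5],"turn": 0},{"slide": [-6,0.3,-10],"turn": 0},{"slide": [-12,0.6,-10],"turn": 0},{"slide": [-18,1.0,-10],"turn": 0},{"slide": [-24,1.3,-10],"turn": 0}], fingers=0.5)

```text
clock: 5.68
tool_pos: [0.489, -0.2319, 0.2188]
eef_rot: [[-0.0, 1.0, 0.0], [1.0, 0.0, -0.0], [-0.0, 0.0, -1.0]]
ft_force: [1.2, -0.1, 0.5]
opening: 0.0472
```

Call:
carry_out(plan=[{"slide": [-6,0.4,0],"turn": 0},{"slide": [-11,0.7,0],"turn": 0},{"slide": [-13.8,0.7,0],"turn": 0},{"slide": [-13.8,0.7,1],"turn": 0},{"slide": [-13.8,0.7,6],"turn": 0},{"slide": [-13.8,0.7,9],"turn": 0},{"slide": [-13.8,0.7,10.1],"turn": 0},{"slide": [-13.8,0.7,10.1],"turn": 0}])

```text
clock: 6.68
tool_pos: [0.4965, -0.3672, 0.1176]
eef_rot: [[-0.001, 1.0, -0.0], [1.0, 0.001, 0.001], [0.001, -0.0, -1.0]]
ft_force: [0.7, -0.2, -0.1]
opening: 0.0466
```

Run:
```python
from h import *
go(.4965,-.3682,.1175,90)
im,T=shot("top","t3")
for c in("blue","red"):
    for b in blobs(im,c,60):
        if b[1][4]<300:print(c,b[0],np.round(onz("top",*b[0],.0535,T),4))
im,T=shot("wrist","w3")
for c in("blue","red"):
    for b in blobs(im,c,60):
        if b[1][4]<3000:print(c,b[0],np.round(onz("wrist",*b[0],.0535,T),4))
```

```text
slide [-0.1, 0.0, 0.01] turn 0.1 rows 0.0 yawnow 90.06
blue [169.5, 243.1] [0.4689 0.3516 0.0535]
blue [156.2, 218.3] [0.5256 0.3949 0.0535]
blue [442.2, 230.9] [ 0.5632 -0.3045  0.0535]
blue [463.7, 235.5] [ 0.557  -0.3569  0.0535]
blue [311.0, 253.2] [0.4783 0.0086 0.0535]
blue [142.4, 252.2] [0.441  0.4125 0.0535]
blue [465.1, 260.7] [ 0.4967 -0.361   0.0535]
red [176.9, 137.5] [0.738  0.3812 0.0535]
red [461.4, 288.2] [ 0.4315 -0.353   0.0535]
```

Call:
carry_out(plan=[{"slide": [0,0,0],"turn": 0},{"slide": [0,0,0],"turn": 0},{"slide": [0,0,0],"turn": 0},{"slide": [0,0,-4],"turn": 0},{"slide": [0,0,-9],"turn": 0},{"slide": [5,-0.4,-10],"turn": 0},{"slide": [11,-0.8,-10],"turn": 0},{"slide": [17,-1.2,-10],"turn": 0}], fingers=0.1)

```text
clock: 7.78
tool_pos: [0.4839, -0.1963, 0.2182]
eef_rot: [[0.0, 1.0, 0.001], [1.0, -0.0, -0.001], [-0.001, 0.001, -1.0]]
ft_force: [1.8, -0.6, -0.5]
opening: 0.0355
```

Call:
carry_out(plan=[{"slide": [6,-0.4,0],"turn": 0},{"slide": [11,-0.9,0],"turn": 0},{"slide": [15.2,-0.9,0],"turn": 0},{"slide": [15.2,-0.9,1],"turn": 0},{"slide": [15.2,-0.9,5],"turn": 0},{"slide": [15.2,-0.9,8.5],"turn": 0},{"slide": [15.2,-0.9,9.8],"turn": 0},{"slide": [15.2,-0.9,9.9],"turn": 0}])

```text
clock: 8.78
tool_pos: [0.4751, -0.0464, 0.1184]
eef_rot: [[0.0, 1.0, -0.001], [1.0, -0.0, 0.0], [0.0, -0.001, -1.0]]
ft_force: [-0.3, -0.3, -0.8]
opening: 0.0355
```

Run:
```python
from h import *
s=arm.get_state();print(s["ft_force"],s["tool_pos"])
im,T=shot("top","t4")
for c in("blue","red"):
    for b in blobs(im,c,60):
        if b[1][4]<300:print(c,b[0],np.round(onz("top",*b[0],.0535,T),4))
go(.555,-.3628,.118)
```

```text
[-0.31897718 -0.28409296 -0.75062355] [ 0.47509898 -0.04642803  0.11835935]
blue [169.7, 242.8] [0.4697 0.3512 0.0535]
blue [156.2, 218.3] [0.5256 0.3949 0.0535]
blue [442.3, 230.8] [ 0.5635 -0.3047  0.0535]
blue [466.0, 236.4] [ 0.5554 -0.3625  0.0535]
blue [137.3, 252.7] [0.4386 0.4245 0.0535]
red [176.8, 137.6] [0.7377 0.3814 0.0535]
red [462.5, 288.8] [ 0.4304 -0.3556  0.0535]
slide [-31.64, 7.97, 0.08] turn 0 rows 5.2 yawnow 89.99
```

Call:
carry_out(plan=[{"slide": [0,0,0],"turn": 0},{"slide": [0,0,0],"turn": 0},{"slide": [0,0,-4],"turn": 0},{"slide": [0,0,-9.5],"turn": 0},{"slide": [-6,1.5,-10],"turn": 0},{"slide": [-12,3,-10],"turn": 0},{"slide": [-18,4.5,-10],"turn": 0},{"slide": [-24,6,-10],"turn": 0}], fingers=0.5)

```text
clock: 9.82
tool_pos: [0.5354, -0.2881, 0.2192]
eef_rot: [[-0.0, 1.0, 0.001], [1.0, 0.0, -0.001], [-0.001, 0.001, -1.0]]
ft_force: [1.4, 0.7, 0.7]
opening: 0.0469
```

Call:
carry_out(plan=[{"slide": [-5,1.3,0],"turn": 0},{"slide": [-7.6,2,0],"turn": 0},{"slide": [-7.6,2,0.5],"turn": 0},{"slide": [-7.6,2,2],"turn": 0},{"slide": [-7.6,2,6],"turn": 0},{"slide": [-7.6,2,9],"turn": 0},{"slide": [-7.6,2,10.0],"turn": 0},{"slide": [-7.6,2,10.1],"turn": 0}])

```text
clock: 10.82
tool_pos: [0.5553, -0.3612, 0.1175]
eef_rot: [[-0.001, 1.0, -0.0], [1.0, 0.001, 0.001], [0.001, -0.0, -1.0]]
ft_force: [0.1, -0.6, 1.1]
opening: 0.0471
```

Run:
```python
from h import *
go(.555,-.3628,.1176,90)
im,T=shot("top","t5")
for c in("blue","red"):
    for b in blobs(im,c,60):
        if b[1][4]<300:print(c,b[0],np.round(onz("top",*b[0],.0535,T),4))
go(.476,-.1005,.219)
```

```text
slide [-0.16, -0.03, -0.01] turn 0.1 rows 0.0 yawnow 90.06
blue [169.5, 243.2] [0.4687 0.3515 0.0535]
blue [156.2, 218.3] [0.5256 0.3949 0.0535]
blue [442.2, 230.9] [ 0.5632 -0.3045  0.0535]
blue [463.0, 235.8] [ 0.5561 -0.3552  0.0535]
blue [311.1, 253.2] [0.4783 0.0084 0.0535]
blue [142.4, 252.3] [0.4408 0.4124 0.0535]
blue [334.4, 256.1] [ 0.4769 -0.0481  0.0535]
red [176.9, 137.5] [0.738  0.3812 0.0535]
red [462.2, 288.8] [ 0.4303 -0.3549  0.0535]
slide [26.11, -7.93, -10.09] turn 0 rows 4.7 yawnow 90.05
```

Fingers are around B. Closing and placing it at y=-0.1, then I'll approach A at (0.5625,-0.305).

Call:
carry_out(plan=[{"slide": [0,0,0],"turn": 0},{"slide": [0,0,0],"turn": 0},{"slide": [0,0,0],"turn": 0},{"slide": [0,0,-4],"turn": 0},{"slide": [0,0,-9],"turn": 0},{"slide": [5,-1.4,-10],"turn": 0},{"slide": [11,-3.2,-10],"turn": 0},{"slide": [17,-5,-10],"turn": 0}], fingers=0.1)

```text
clock: 11.88
tool_pos: [0.5046, -0.1905, 0.2182]
eef_rot: [[0.0, 1.0, 0.001], [1.0, -0.0, -0.001], [-0.001, 0.001, -1.0]]
ft_force: [1.7, 0.1, -0.3]
opening: 0.0352
```

Call:
carry_out(plan=[{"slide": [5,-1.6,0],"turn": 0},{"slide": [9.1,-2.9,0],"turn": 0},{"slide": [9.1,-2.9,0],"turn": 0},{"slide": [9.1,-2.9,1],"turn": 0},{"slide": [9.1,-2.9,5],"turn": 0},{"slide": [9.1,-2.9,8.5],"turn": 0},{"slide": [9.1,-2.9,9.8],"turn": 0},{"slide": [9.1,-2.9,9.9],"turn": 0}])

```text
clock: 12.88
tool_pos: [0.4762, -0.1018, 0.1179]
eef_rot: [[0.001, 1.0, -0.001], [1.0, -0.001, 0.0], [0.0, -0.001, -1.0]]
ft_force: [0.3, 0.6, -0.6]
opening: 0.0356
```

Run:
```python
from h import *
s=arm.get_state();print(s["ft_force"],s["tool_pos"])
im,T=shot("top","t6")
for c in("blue","red"):
    for b in blobs(im,c,60):
        if b[1][4]<300:print(c,b[0],np.round(onz("top",*b[0],.0535,T),4))
go(.5625,-.305,.118)
```

```text
[ 0.3244875   0.55857287 -0.62429776] [ 0.4762157  -0.10182041  0.11794773]
blue [169.6, 242.8] [0.4696 0.3515 0.0535]
blue [156.2, 218.3] [0.5256 0.3949 0.0535]
blue [442.2, 230.8] [ 0.5634 -0.3045  0.0535]
blue [311.0, 253.2] [0.4783 0.0086 0.0535]
blue [137.3, 252.7] [0.4386 0.4245 0.0535]
blue [333.6, 256.3] [ 0.4762 -0.0462  0.0535]
red [176.9, 137.6] [0.7378 0.3811 0.0535]
red [462.5, 288.8] [ 0.4304 -0.3556  0.0535]
slide [-20.32, 8.62, 0.03] turn 0 rows 3.5 yawnow 89.97
```

Call:
carry_out(plan=[{"slide": [0,0,0],"turn": 0},{"slide": [0,0,0],"turn": 0},{"slide": [0,0,-4],"turn": 0},{"slide": [0,0,-9.5],"turn": 0},{"slide": [-5,2.2,-10],"turn": 0},{"slide": [-10,4.4,-10],"turn": 0},{"slide": [-15,6.5,-10],"turn": 0},{"slide": [-20.3,8.6,-10],"turn": 0}], fingers=0.5)

```text
clock: 13.92
tool_pos: [0.5629, -0.3059, 0.2192]
eef_rot: [[-0.0, 1.0, 0.001], [1.0, 0.001, -0.0], [-0.0, 0.001, -1.0]]
ft_force: [-0.3, 0.0, -0.3]
opening: 0.0471
```

Call:
carry_out(plan=[{"slide": [0,0,0],"turn": 0},{"slide": [0,0,0.5],"turn": 0},{"slide": [0,0,2],"turn": 0},{"slide": [0,0,6],"turn": 0},{"slide": [0,0,9],"turn": 0},{"slide": [0,0,10.0],"turn": 0},{"slide": [0,0,10.0],"turn": 0}])

```text
clock: 14.8
tool_pos: [0.5623, -0.3036, 0.1185]
eef_rot: [[-0.001, 1.0, -0.001], [1.0, 0.001, 0.001], [0.001, -0.001, -1.0]]
ft_force: [-0.5, -0.7, 0.2]
opening: 0.0469
```

Run:
```python
from h import *
go(.5625,-.305,.1176,90)
im,T=shot("top","t7")
for c in("blue","red"):
    for b in blobs(im,c,60):
        if b[1][4]<300:print(c,b[0],np.round(onz("top",*b[0],.0535,T),4))
go(.477,-.157,.219)
```

```text
slide [-0.14, 0.02, 0.09] turn 0.1 rows 0.0 yawnow 90.06
blue [169.5, 243.1] [0.4689 0.3516 0.0535]
blue [156.2, 218.3] [0.5256 0.3949 0.0535]
blue [311.1, 253.2] [0.4783 0.0084 0.0535]
blue [137.3, 252.6] [0.4389 0.4245 0.0535]
blue [334.4, 256.1] [ 0.4769 -0.0481  0.0535]
blue [357.8, 258.1] [ 0.4777 -0.1044  0.0535]
red [176.9, 137.5] [0.738  0.3812 0.0535]
red [462.2, 288.7] [ 0.4305 -0.3549  0.0535]
slide [14.7, -8.55, -9.98] turn 0 rows 3.2 yawnow 90.04
```

Call:
carry_out(plan=[{"slide": [0,0,0],"turn": 0},{"slide": [0,0,0],"turn": 0},{"slide": [0,0,0],"turn": 0},{"slide": [0,0,-4],"turn": 0},{"slide": [0,0,-9],"turn": 0},{"slide": [4,-2,-10],"turn": 0},{"slide": [9,-5,-10],"turn": 0},{"slide": [14,-8,-10],"turn": 0}], fingers=0.1)

```text
clock: 15.85
tool_pos: [0.4813, -0.1629, 0.2191]
eef_rot: [[-0.0, 1.0, 0.001], [1.0, 0.0, -0.0], [-0.0, 0.001, -1.0]]
ft_force: [2.1, 1.1, -0.2]
opening: 0.0352
```

Call:
carry_out(plan=[{"slide": [0.7,-0.55,0],"turn": 0},{"slide": [0.7,-0.55,0],"turn": 0},{"slide": [0.7,-0.55,1],"turn": 0},{"slide": [0.7,-0.55,5],"turn": 0},{"slide": [0.7,-0.55,8.5],"turn": 0},{"slide": [0.7,-0.55,9.8],"turn": 0},{"slide": [0.7,-0.55,9.9],"turn": 0}])

```text
clock: 16.73
tool_pos: [0.4768, -0.1576, 0.1188]
eef_rot: [[0.0, 1.0, -0.001], [1.0, -0.0, 0.001], [0.001, -0.001, -1.0]]
ft_force: [0.2, 0.1, 0.1]
opening: 0.0354
```

Call:
carry_out(plan=[{"slide": [0,0,0],"turn": 0},{"slide": [0,0,0],"turn": 0},{"slide": [0,0,-4],"turn": 0},{"slide": [0,0,-9.5],"turn": 0},{"slide": [5,1,-13],"turn": 0},{"slide": [10,2,-16],"turn": 0},{"slide": [15,3,-20],"turn": 0},{"slide": [20,4,-24],"turn": 0}], fingers=0.5)

```text
clock: 17.73
tool_pos: [0.5159, 0.0408, 0.3587]
eef_rot: [[-0.0, 1.0, 0.001], [1.0, 0.0, -0.0], [-0.0, 0.001, -1.0]]
ft_force: [1.4, 0.3, 0.9]
opening: 0.0471
```

Run:
```python
from h import *
go(.52,.20,.42,0)
im,T=shot("top","t8")
for c in("blue","red"):
    for b in blobs(im,c,60):
        if b[1][4]<300:print(c,b[0],np.round(onz("top",*b[0],.0535,T),4))
```

```text
slide [15.92, 0.41, -6.14] turn 90.0 rows 2.7 yawnow 90.01
blue [169.4, 243.2] [0.4686 0.3518 0.0535]
blue [156.2, 218.3] [0.5256 0.3949 0.0535]
blue [137.3, 252.6] [0.4389 0.4245 0.0535]
blue [357.8, 258.1] [ 0.4777 -0.1044  0.0535]
blue [380.5, 260.1] [ 0.4782 -0.1589  0.0535]
red [176.9, 137.5] [0.738  0.3812 0.0535]
red [462.3, 288.8] [ 0.4303 -0.3552  0.0535]
```

All four bottles are in the white bay. Next I'll look at the fork and tank from the wrist.

Call:
carry_out(plan=[{"slide": [2,0,-1],"turn": 10},{"slide": [4,0,-2],"turn": 20},{"slide": [7,0,-3],"turn": 30},{"slide": [9,0.2,-4],"turn": 40},{"slide": [11,0.2,-5],"turn": 50},{"slide": [13,0.3,-6],"turn": 60},{"slide": [16,0.4,-6],"turn": 70},{"slide": [16,0.4,-6],"turn": 80}])

```text
clock: 18.77
tool_pos: [0.5195, 0.2012, 0.417]
eef_rot: [[0.985, 0.171, 0.0], [0.171, -0.985, 0.001], [0.0, -0.001, -1.0]]
ft_force: [-0.5, 0.3, 0.3]
opening: 0.0471
```

Call:
carry_out(plan=[{"slide": [0,0,0],"turn": 10},{"slide": [0,0,0],"turn": 10},{"slide": [0,0,0],"turn": 10}])

```text
clock: 19.15
tool_pos: [0.52, 0.1991, 0.4169]
eef_rot: [[1.0, 0.004, 0.0], [0.004, -1.0, 0.0], [0.0, -0.0, -1.0]]
ft_force: [-0.1, -0.5, 1.1]
opening: 0.0471
```

Run:
```python
from h import *
im,T=shot("wrist","w8");np.save("Tw8.npy",T)
for b in blobs(im,"yellow",60):print(b,np.round(onz("wrist",*b[0],.18,T),4))
for b in blobs(im,"orange",20):print(b)
go(.52,.2,.42,0)
```

```text
([311.9, 161.2], [304, 151, 17, 22, 339]) [0.5446 0.2046 0.18  ]
([551.4, 12.3], [543, 0, 28, 24, 201])
([603.5, 4.1], [581, 0, 51, 12, 412])
([179.6, 190.8], [169, 181, 26, 15, 141])
([204.2, 190.6], [200, 189, 10, 4, 20])
([220.9, 335.0], [213, 305, 19, 63, 417])
([404.3, 314.5], [403, 309, 5, 10, 24])
([410.5, 359.8], [405, 353, 14, 15, 66])
([378.6, 394.0], [187, 384, 336, 16, 3228])
slide [0.0, -0.09, -0.31] turn 0.2 rows 0.1 yawnow 0.21
```

View pics/w8.png

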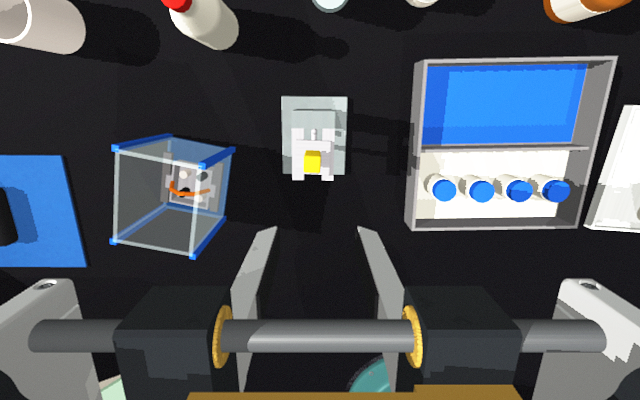

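All four bottles stand upright in the white bay. The fork is near (313,150) with the grip at (312,161), and the tank is near (170,195). I'll enlarge both.

Run:
```python
import cv2,numpy as np
im=cv2.imread("pics/w8.png")
a=cv2.resize(im[125:265,100:240],(560,560),interpolation=cv2.INTER_CUBIC)
b=cv2.resize(im[90:190,285:345],(240,400),interpolation=cv2.INTER_CUBIC)
c=np.zeros((560,800,3),np.uint8);c[:,:560]=a;c[:400,560:]=b
cv2.imwrite("pics/c8.png",c)
```

```text
(no output)
```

View pics/c8.png

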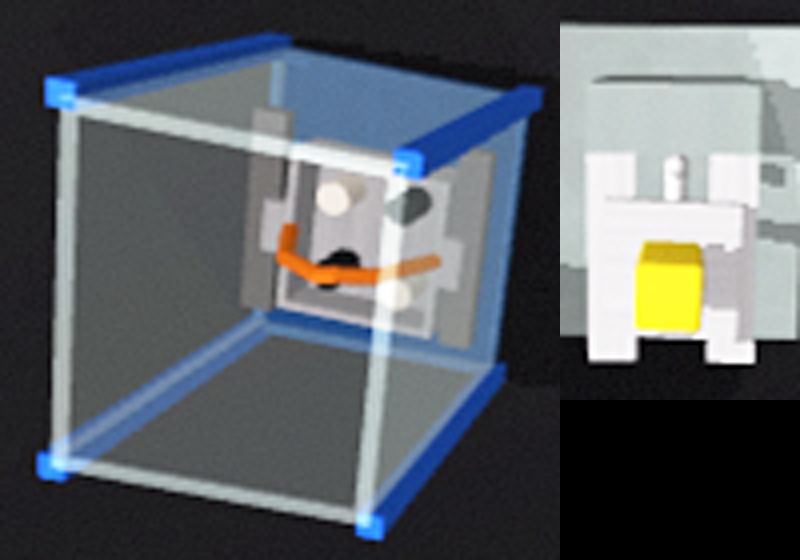

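Run:
```python
from h import *
T=np.load("Tw8.npy")
w=lambda u,v,z:onz("wrist",100+u/4,125+v/4,z,T)
k=lambda u,v,z:onz("wrist",285+(u-560)/4,90+v/4,z,T)
pr=lambda n,x:print(n,np.round(x,4).tolist())
c=np.array([w(*p,.14) for p in((60,92),(408,163),(370,526),(52,466))]);pr("rim",c);m=c.mean(0);pr("tank",m)
e=(c[0]+c[1]-c[2]-c[3])/2;yaw=np.arctan2(e[1],e[0]);pr("yaw",[np.degrees(yaw),np.linalg.norm(e)])
for n,p in(("peak",w(350,276,.076)),("lugs mid",(w(276,225,.036)+w(450,265,.036))/2),("lugL",w(276,225,.036)),("lugR",w(450,265,.036)),
  ("tray top",(w(292,140,.036)+w(278,300,.036)+w(432,335,.036)+w(450,175,.036))/4)):
    d=p-m;pr(n,[*p,d[0]*np.cos(yaw)+d[1]*np.sin(yaw),-d[0]*np.sin(yaw)+d[1]*np.cos(yaw)])
pr("grip",k(668,299,.18));pr("prong mid",(k(637,330,.13)+k(705,330,.13))/2);pr("prong mid far",(k(637,160,.13)+k(705,160,.13))/2)
pr("prong end",k(671,361,.13)); pr("column inner", k(671,80,.13))
pr("tip",k(676,157,.046))
go(.544,.204,.30,-4)
```

```text
rim [[0.5516, 0.4317, 0.14], [0.5313, 0.3338, 0.14], [0.4135, 0.3576, 0.14], [0.434, 0.4553, 0.14]]
tank [0.4826, 0.3946, 0.14]
yaw [-11.3898, 0.12]
peak [0.4777, 0.3822, 0.076, -0.0023, -0.0132]
lugs mid [0.4783, 0.3928, 0.036, -0.0039, -0.0026]
lugL [0.4861, 0.4254, 0.036, -0.0027, 0.0309]
lugR [0.4704, 0.3603, 0.036, -0.0051, -0.0361]
tray top [0.4807, 0.3927, 0.036, -0.0015, -0.0023]
grip [0.5409, 0.2045, 0.18]
prong mid [0.5216, 0.2043, 0.13]
prong mid far [0.5722, 0.2044, 0.13]
prong end [0.5119, 0.2043, 0.13]
column inner [0.5946, 0.2044, 0.13]
tip [0.5661, 0.2035, 0.046]
slide [2.4, -0.48, 11.69] turn 4.2 rows 1.9 yawnow 0.21
```

Call:
carry_out(plan=[{"slide": [2.1,-0.5,3],"turn": 5},{"slide": [2.1,-0.5,9],"turn": 5},{"slide": [2.1,-0.5,10],"turn": 5},{"slide": [2.1,-0.5,12],"turn": 5},{"slide": [2.1,-0.5,15],"turn": 5},{"slide": [2.1,-0.5,17],"turn": 5},{"slide": [2.1,-0.5,17.9],"turn": 5},{"slide": [2.1,-0.5,17.9],"turn": 5}])

```text
clock: 20.2
tool_pos: [0.5413, 0.2044, 0.2388]
eef_rot: [[0.996, -0.086, 0.001], [-0.086, -0.996, 0.0], [0.001, -0.0, -1.0]]
ft_force: [0.7, -0.2, -0.1]
opening: 0.0468
```

Call:
carry_out(plan=[{"slide": [0,0,0],"turn": 0},{"slide": [0,0,0],"turn": 0},{"slide": [0,0,0],"turn": 0},{"slide": [0,0,0],"turn": 0},{"slide": [0,0,0],"turn": 0}], fingers=0)

```text
clock: 20.82
tool_pos: [0.5411, 0.2043, 0.2381]
eef_rot: [[0.996, -0.087, 0.0], [-0.087, -0.996, 0.0], [0.0, -0.0, -1.0]]
ft_force: [-1.4, -0.6, 5.9]
opening: 0.0181
```

Run:
```python
from h import *
s=arm.get_state();print(s["tool_pos"],s["ft_force"],s["moment"],s["opening"])
go(.541,.2045,.238,-4.8)
im,T=shot("wrist","w9")
cv2.imwrite("pics/c9.png",cv2.resize(im[120:330,200:440,::-1],None,fx=2.5,fy=2.5))
```

```text
[0.54105808 0.20431606 0.23813947] [-1.43569687 -0.61713127  5.94414056] [-0.17062838  0.29083967 -0.04050988] 0.018114805422993922
slide [-0.01, -0.02, 0.01] turn -0.2 rows 0.0 yawnow -4.98
```

View pics/c9.png

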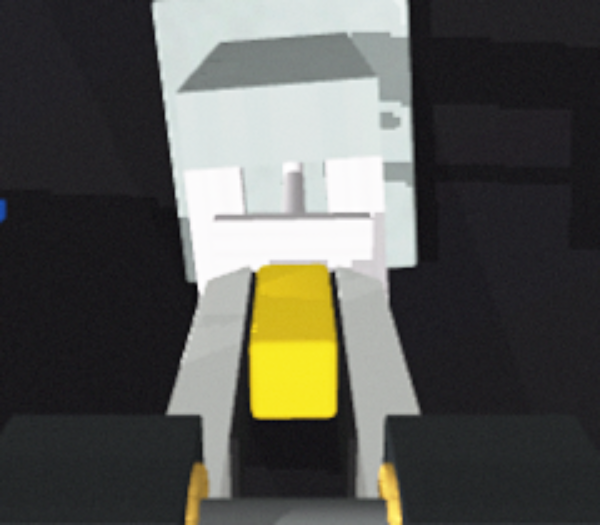

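The grip is seated squarely between the fingers (18.1 mm opening) and the hook lies in the slot. Lifting straight up.

Call:
carry_out(plan=[{"slide": [0,0,-1],"turn": 0},{"slide": [0,0,-3],"turn": 0},{"slide": [0,0,-6],"turn": 0},{"slide": [0,0,-9],"turn": 0},{"slide": [0,0,-12],"turn": 0},{"slide": [0,0,-15],"turn": 0},{"slide": [0,0,-17],"turn": 0},{"slide": [0,0,-17],"turn": 0}])

```text
clock: 21.88
tool_pos: [0.5411, 0.2045, 0.4092]
eef_rot: [[0.996, -0.087, 0.002], [-0.087, -0.996, 0.001], [0.002, -0.001, -1.0]]
ft_force: [0.3, 0.5, -1.3]
opening: 0.0176
```

Run:
```python
from h import *
s=arm.get_state();print(s["ft_force"],s["moment"],s["opening"])
go(.4457,.400,.408,-11.5)
im,T=shot("top","t9");im,T=shot("scene","s9")
```

```text
[ 0.3020088   0.53646585 -1.26186872] [ 0.01740388  0.00711652 -0.05406647] 0.017640375884565476
slide [-11.2, -18.65, 0.11] turn 6.5 rows 3.5 yawnow -4.98
```

Call:
carry_out(plan=[{"slide": [-2,-3.3,0],"turn": 1},{"slide": [-5,-8.3,0],"turn": 3},{"slide": [-8,-13.3,0],"turn": 5},{"slide": [-10.4,-17.3,0],"turn": 6.5},{"slide": [-11.2,-18.65,0],"turn": 6.5},{"slide": [-11.2,-18.65,0],"turn": 6.5},{"slide": [-11.2,-18.65,0],"turn": 6.5}])

```text
clock: 22.85
tool_pos: [0.4467, 0.3983, 0.4073]
eef_rot: [[0.98, -0.201, -0.0], [-0.201, -0.98, -0.001], [-0.0, 0.001, -1.0]]
ft_force: [-0.4, -0.0, -1.8]
opening: 0.0177
```

Run:
```python
from h import *
s=arm.get_state();print(s["tool_pos"],s["opening"])
im,T=shot("wrist","w10");np.save("Tw10.npy",T)
im2,_=shot("scene","s10")
c=np.zeros((560,800,3),np.uint8)
c[:,:480]=cv2.resize(im[100:380,200:440,::-1],(480,560));c[:,480:]=cv2.resize(im2[90:230,430:510,::-1],(320,560))
cv2.imwrite("pics/c10.png",c)
go(.4457,.4,.258,-11.5)
```

```text
[0.44666616 0.39829156 0.40733361] 0.017673752821785477
slide [-0.12, -0.14, 14.97] turn -0.1 rows 2.4 yawnow -11.6
```

View pics/c10.png

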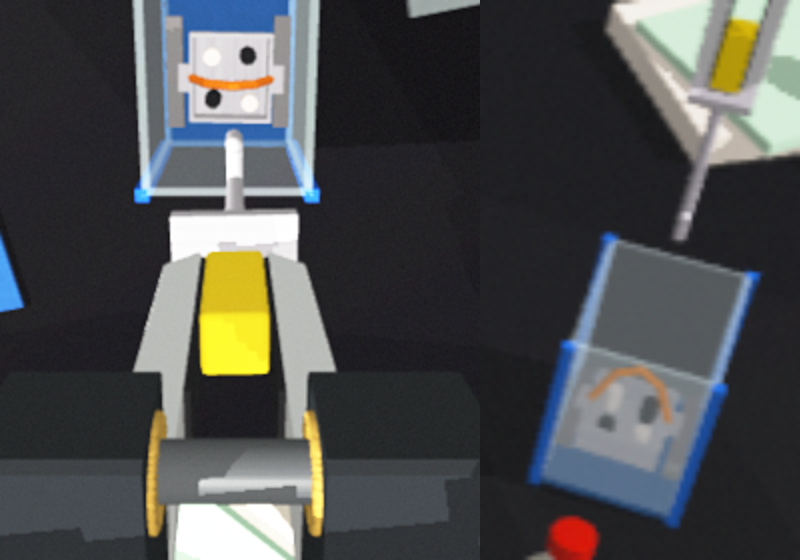

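The basket is aligned with the tool axes, the bail peak is at crop (231,86), and the hook tip is at (234,137) in front of it. Now refining positions.

Run:
```python
from h import *
T=np.load("Tw10.npy")
s=arm.get_state();Rm=s["eef_rot"];p=s["tool_pos"]
w=lambda n,u,v,z:print(n,np.round(onz("wrist",200+u/2,100+v/2,z,T),4),"tool",np.round((Rm.T@(onz("wrist",200+u/2,100+v/2,z,T)-p)*100)[:2],2))
w("peak",231,86,.077);w("lugs",231.5,79,.036);w("lugL",188,79,.036);w("lugR",276,78.5,.036)
w("tray far",231,33,.036);w("tray near",231,122,.036);w("tip",234,132,.407-.108-.084)
w("rimL",142,194,.14);w("rimR",312,195,.14)
```

```text
peak [0.478  0.3936 0.077 ] tool [ 3.17 -0.17]
lugs [0.4778 0.3934 0.036 ] tool [ 3.16 -0.15]
lugL [0.4841 0.4241 0.036 ] tool [ 3.15 -3.29]
lugR [0.4717 0.3618 0.036 ] tool [3.19 3.06]
tray far [0.5095 0.3872 0.036 ] tool [ 6.38 -0.18]
tray near [0.4472 0.4001 0.036 ] tool [ 0.02 -0.19]
tip [0.4745 0.3927 0.215 ] tool [ 2.85 -0.  ]
rimL [0.4345 0.4557 0.14  ] tool [-2.34 -5.38]
rimR [0.4138 0.3582 0.14  ] tool [-2.41  4.59]
```

Call:
carry_out(plan=[{"slide": [-0.8,-0.2,0],"turn": 0},{"slide": [-0.8,-0.2,2],"turn": 0},{"slide": [-0.8,-0.2,5],"turn": 0},{"slide": [-0.8,-0.2,8],"turn": 0},{"slide": [-0.8,-0.2,10],"turn": 0},{"slide": [-0.8,-0.2,11],"turn": 0},{"slide": [-0.8,-0.2,11],"turn": 0},{"slide": [-0.8,-0.2,11],"turn": 0}])

```text
clock: 23.95
tool_pos: [0.4382, 0.4036, 0.2987]
eef_rot: [[0.98, -0.199, 0.001], [-0.199, -0.98, 0.001], [0.001, -0.001, -1.0]]
ft_force: [-0.4, 0.2, -0.4]
opening: 0.0175
```

Run:
```python
from h import *
s=arm.get_state();print(s["tool_pos"],s["ft_force"])
im,T=shot("wrist","w11");np.save("Tw11.npy",T)
c=cv2.resize(im[0:260,200:440,::-1],None,fx=2.3,fy=2.3)
cv2.imwrite("pics/c11.png",c)
```

```text
[0.43824899 0.40359558 0.29873665] [-0.43796476  0.19402954 -0.42282331]
```

View pics/c11.png

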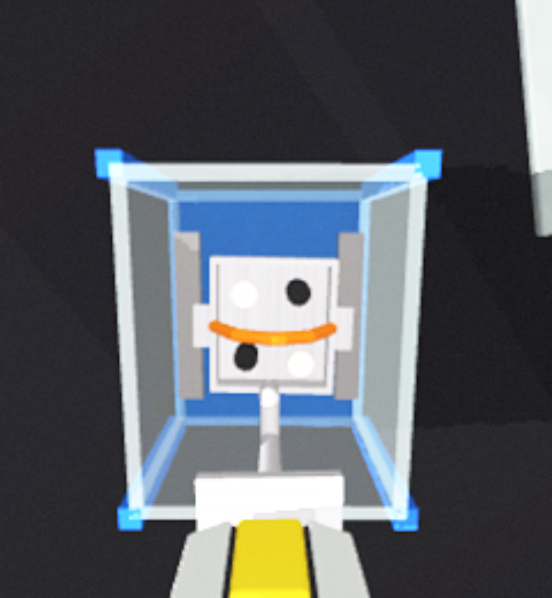

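The tank interior is clear: the hook is at crop col 269, basket centre col 273, and the tip is in front of the bail. Lowering the last 4 cm, then advancing under the bail.

Call:
carry_out(plan=[{"slide": [0,0.1,1],"turn": 0},{"slide": [0,0.15,2.5],"turn": 0},{"slide": [0,0.15,3.5],"turn": 0},{"slide": [0,0.15,4.05],"turn": 0},{"slide": [0,0.15,4.05],"turn": 0},{"slide": [0,0.15,4.05],"turn": 0}])

```text
clock: 24.75
tool_pos: [0.4379, 0.402, 0.2576]
eef_rot: [[0.98, -0.199, 0.0], [-0.199, -0.98, 0.0], [0.0, -0.0, -1.0]]
ft_force: [-0.3, 0.3, -0.4]
opening: 0.0179
```

Run:
```python
from h import *
s=arm.get_state();print(s["tool_pos"],s["ft_force"])
im,T=shot("wrist","w12");np.save("Tw12.npy",T)
im2,_=shot("scene","s12")
for b in blobs(im,"orange",20):print(b,Rm@0 if 0 else np.round(np.array(s["eef_rot"]).T@(onz("wrist",*b[0],.077,T)-s["tool_pos"])*100,2))
```

```text
[0.4379013  0.40203612 0.25764302] [-0.34547802  0.32577654 -0.42322375]
([316.1, 151.0], [286, 144, 62, 13, 361]) [ 4.36 -0.1  18.07]
([388.9, 392.9], [306, 385, 152, 15, 1123]) [-21.9    7.78  18.06]
([171.6, 395.7], [122, 392, 105, 8, 490]) [-22.28 -15.82  18.07]
([249.2, 396.3], [228, 393, 45, 7, 169]) [-22.37  -7.39  18.06]
([288.9, 395.3], [272, 392, 38, 8, 159]) [-22.23  -3.07  18.06]
```

Call:
carry_out(plan=[{"slide": [0.8,0,0],"turn": 0},{"slide": [1.6,0,0],"turn": 0},{"slide": [2.4,0,0],"turn": 0},{"slide": [3.0,0,0],"turn": 0},{"slide": [3.0,0,0],"turn": 0},{"slide": [3.0,0,-0.5],"turn": 0},{"slide": [3.0,0,-0.5],"turn": 0}])

```text
clock: 25.72
tool_pos: [0.4671, 0.3962, 0.2629]
eef_rot: [[0.98, -0.199, 0.001], [-0.199, -0.98, 0.001], [0.0, -0.001, -1.0]]
ft_force: [-0.6, -1.4, -1.6]
opening: 0.0178
```

Run:
```python
from h import *
s=arm.get_state();print(s["tool_pos"],s["ft_force"])
im,T=shot("wrist","w13");im2,_=shot("scene","s13")
c=np.zeros((560,800,3),np.uint8)
c[:,:480]=cv2.resize(im[20:220,230:401,::-1],(480,560),interpolation=2);c[:,480:]=cv2.resize(im2[130:210,450:496,::-1],(320,560),interpolation=2)
cv2.imwrite("pics/c13.png",c)
```

```text
[0.46708852 0.39620748 0.26293861] [-0.64648369 -1.38397171 -1.61379843]
```

View pics/c13.png

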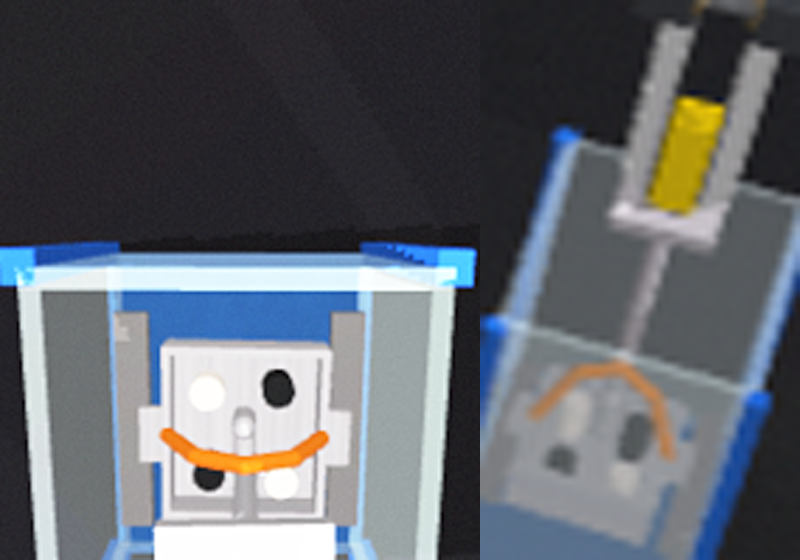

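The hook tip at crop (243,425) is past the bail bar, which now lies in the hook gap. Lifting slowly.

Call:
carry_out(plan=[{"slide": [0,0,-0.5],"turn": 0},{"slide": [0,0,-1],"turn": 0},{"slide": [0,0,-1.5],"turn": 0},{"slide": [0,0,-2],"turn": 0},{"slide": [0,0,-2.5],"turn": 0},{"slide": [0,0,-3],"turn": 0},{"slide": [0,0,-3],"turn": 0}])

```text
clock: 26.7
tool_pos: [0.4673, 0.396, 0.2927]
eef_rot: [[0.98, -0.199, 0.0], [-0.199, -0.98, 0.0], [0.0, -0.0, -1.0]]
ft_force: [0.2, 0.6, -2.5]
opening: 0.0181
```

Run:
```python
from h import *
s=arm.get_state();print(s["tool_pos"],s["ft_force"],s["opening"])
im,T=shot("wrist","w14")
for b in blobs(im,"orange",20)[:2]:print(b,np.round(np.array(s["eef_rot"]).T@(onz("wrist",*b[0],.077,T)-s["tool_pos"])*100,2))
```

```text
[0.46731906 0.39596162 0.29271718] [ 0.24043913  0.55009743 -2.53268707] 0.018146914730878202
([316.2, 177.6], [289, 170, 57, 14, 286]) [ 1.22 -0.1  21.57]
([279.7, 309.5], [277, 306, 6, 9, 24]) [-13.94  -4.19  21.57]
```

Load rose by about 1.2 N, so the basket hangs. Lifting clear.

Call:
carry_out(plan=[{"slide": [0,0,-1],"turn": 0},{"slide": [0,0,-3],"turn": 0},{"slide": [0,0,-5.5],"turn": 0},{"slide": [0,0,-8],"turn": 0},{"slide": [0,0,-10.5],"turn": 0},{"slide": [0,0,-13],"turn": 0},{"slide": [0,0,-15],"turn": 0},{"slide": [0,0,-16],"turn": 0}])

```text
clock: 27.75
tool_pos: [0.4672, 0.396, 0.4537]
eef_rot: [[0.98, -0.199, 0.001], [-0.199, -0.98, 0.001], [0.001, -0.001, -1.0]]
ft_force: [-0.0, 0.1, -2.4]
opening: 0.0178
```

Call:
carry_out(plan=[{"slide": [0,0,0],"turn": 0},{"slide": [0,0,0],"turn": 0},{"slide": [0,0,0],"turn": 0}])

```text
clock: 28.12
tool_pos: [0.4672, 0.3958, 0.4516]
eef_rot: [[0.98, -0.199, -0.001], [-0.199, -0.98, -0.001], [-0.001, 0.001, -1.0]]
ft_force: [0.4, -0.3, -2.6]
opening: 0.0177
```

Run:
```python
from h import *
s=arm.get_state();print(s["ft_force"],s["opening"])
go(.59,-.08,.452,0)
im,T=shot("scene","s15");im2,_=shot("top","t15")
c=np.zeros((560,800,3),np.uint8)
c[:,:400]=cv2.resize(im[40:208,420:540,::-1],(400,560),interpolation=2);c[:,400:]=cv2.resize(im2[130:298,80:200,::-1],(400,560),interpolation=2)
cv2.imwrite("pics/c15.png",c)
```

```text
[ 0.42347479 -0.29098237 -2.5841037 ] 0.01768058589751542
slide [21.51, 44.18, -0.02] turn -11.5 rows 7.9 yawnow -11.48
```

View pics/c15.png

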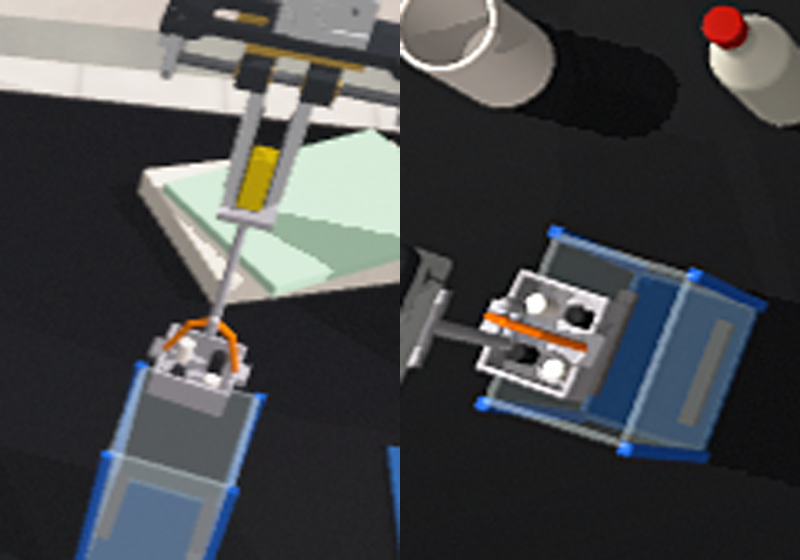

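The basket hangs level above the tank. Carrying it to the blue bay gently.

Call:
carry_out(plan=[{"slide": [0.4,0.9,0],"turn": 0},{"slide": [1.3,2.6,0],"turn": -1},{"slide": [2.6,5.3,0],"turn": -2},{"slide": [4.1,8.5,0],"turn": -3},{"slide": [5.7,11.8,0],"turn": -4},{"slide": [7.4,15.2,0],"turn": -5},{"slide": [9.1,18.7,0],"turn": -6},{"slide": [10.8,22.1,0],"turn": -7}])

```text
clock: 29.22
tool_pos: [0.5292, 0.1558, 0.4524]
eef_rot: [[0.997, -0.078, 0.0], [-0.078, -0.997, -0.0], [0.0, 0.0, -1.0]]
ft_force: [0.6, 0.2, -2.2]
opening: 0.0182
```

Call:
carry_out(plan=[{"slide": [1.9,3.3,0],"turn": -1},{"slide": [3.8,6.6,0],"turn": -2},{"slide": [5.8,10.1,0],"turn": -3},{"slide": [7.8,13.6,0],"turn": -4},{"slide": [9.5,16.7,0],"turn": -5},{"slide": [10.8,19.0,0],"turn": -6},{"slide": [11.9,20.4,0],"turn": -6.5},{"slide": [12.1,20.7,0],"turn": -6.5}])

```text
clock: 30.22
tool_pos: [0.6338, -0.0588, 0.452]
eef_rot: [[0.999, 0.034, -0.0], [0.034, -0.999, 0.0], [-0.0, -0.0, -1.0]]
ft_force: [0.1, 1.6, -2.2]
opening: 0.0179
```

Call:
carry_out(plan=[{"slide": [0,0,0],"turn": 0},{"slide": [0,0,0],"turn": 0},{"slide": [0,0,0],"turn": 0},{"slide": [0,0,0],"turn": 0}])

```text
clock: 30.72
tool_pos: [0.6334, -0.0577, 0.4524]
eef_rot: [[0.999, 0.036, 0.0], [0.036, -0.999, 0.0], [0.0, -0.0, -1.0]]
ft_force: [0.6, -0.9, -2.4]
opening: 0.0176
```

Run:
```python
from h import *
s=arm.get_state();print(s["ft_force"],s["opening"])
go(.589,-.078,.30,2)
im,T=shot("wrist","w16");np.save("Tw16.npy",T)
im2,_=shot("scene","s16")
c=np.zeros((560,800,3),np.uint8)
c[:300,:480]=cv2.resize(im[:,:,::-1],(480,300));c[300:,:346]=cv2.resize(im2[100:240,235:421,::-1],(346,260),interpolation=2)
cv2.imwrite("pics/c16.png",c)
```

```text
[ 0.59656223 -0.86803954 -2.37363535] 0.017610389644351052
slide [-4.52, 1.87, 15.24] turn 0.0 rows 2.6 yawnow 2.04
```

View pics/c16.png

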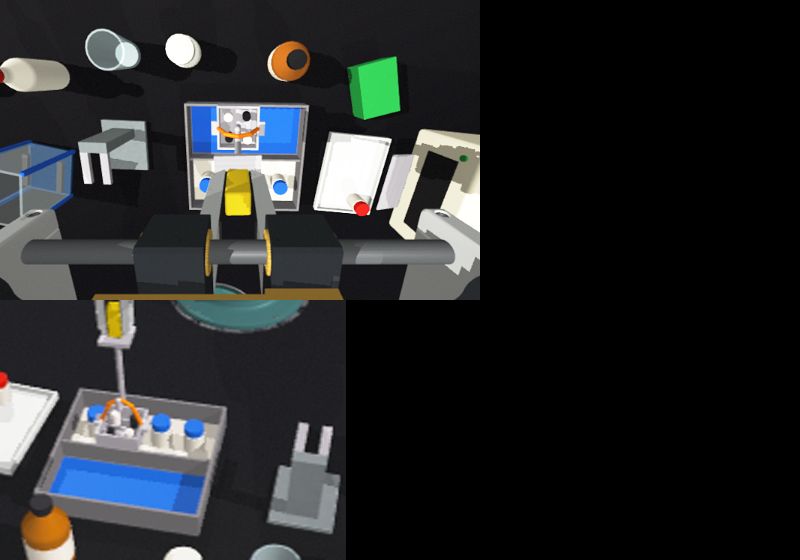

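The basket still hangs level on the hook. I'm about 4.5 cm too far in x because the tool axes had turned between the two calls. Correcting, then lowering.

Call:
carry_out(plan=[{"slide": [-1,0.4,0],"turn": 0},{"slide": [-2.3,1.0,0],"turn": 0},{"slide": [-3.6,1.5,0],"turn": 0},{"slide": [-4.5,1.9,0],"turn": 0},{"slide": [-4.5,1.9,2],"turn": 0},{"slide": [-4.5,1.9,5],"turn": 0},{"slide": [-4.5,1.9,8],"turn": 0},{"slide": [-4.5,1.9,9],"turn": 0}])

```text
clock: 31.82
tool_pos: [0.5885, -0.0788, 0.361]
eef_rot: [[0.999, 0.035, -0.002], [0.035, -0.999, 0.0], [-0.002, -0.0, -1.0]]
ft_force: [0.5, -0.2, -2.0]
opening: 0.0179
```

Call:
carry_out(plan=[{"slide": [0,0,0],"turn": 0},{"slide": [0,0,0],"turn": 0},{"slide": [0,0,0],"turn": 0}])

```text
clock: 32.2
tool_pos: [0.5895, -0.0786, 0.3633]
eef_rot: [[0.999, 0.035, 0.001], [0.035, -0.999, -0.0], [0.001, 0.0, -1.0]]
ft_force: [0.0, 0.6, -2.5]
opening: 0.0183
```

Run:
```python
from h import *
s=arm.get_state();print(s["ft_force"],s["opening"])
go(.589,-.078,.274,2)
im,T=shot("wrist","w17");np.save("Tw17.npy",T)
cv2.imwrite("pics/c17.png",cv2.resize(im[60:320,130:520,::-1],None,fx=2,fy=2))
```

```text
[ 0.04169207  0.6410023  -2.47506677] 0.01830715231394721
slide [-0.06, -0.06, 8.93] turn 0.0 rows 1.4 yawnow 2.02
```

View pics/c17.png

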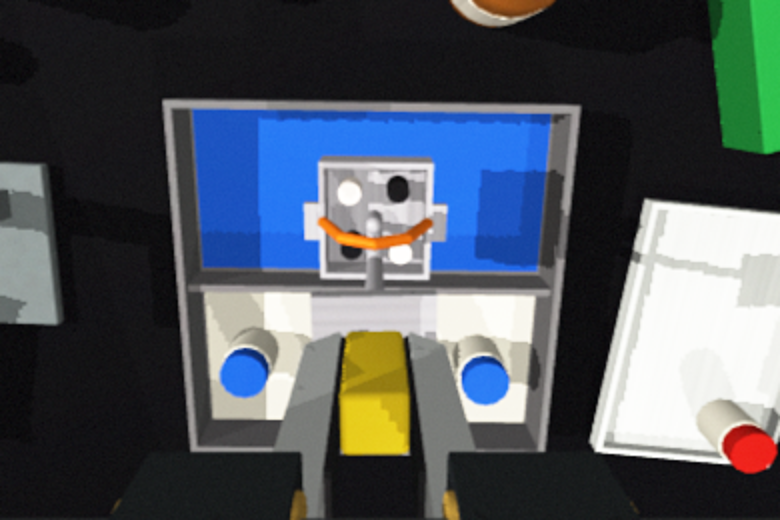

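Run:
```python
from h import *
T=np.load("Tw17.npy")
w=lambda n,u,v,z:print(n,np.round(onz("wrist",130+u/2,60+v/2,z,T),4))
w("div",370,283,.045);w("far wall",370,103,.045);w("near wall",370,448,.045);w("L",178,200,.045);w("R",568,200,.045)
w("tray near",375,278,.117);w("tray far",375,160,.117)
```

```text
div [ 0.5445 -0.0776  0.045 ]
far wall [ 0.6619 -0.0736  0.045 ]
near wall [ 0.4177 -0.0819  0.045 ]
L [0.5966 0.0489 0.045 ]
R [ 0.6056 -0.2042  0.045 ]
tray near [ 0.5706 -0.0798  0.117 ]
tray far [ 0.6351 -0.0774  0.117 ]
```

Call:
carry_out(plan=[{"slide": [0,0,1.5],"turn": 0},{"slide": [0,0,4],"turn": 0},{"slide": [0,0,6],"turn": 0},{"slide": [0,0,7.5],"turn": 0},{"slide": [0,0,8.3],"turn": 0},{"slide": [0,0,8.8],"turn": 0},{"slide": [0,0,9.2],"turn": 0},{"slide": [0,0,9.4],"turn": 0}])

```text
clock: 33.25
tool_pos: [0.5894, -0.0786, 0.2685]
eef_rot: [[0.999, 0.035, 0.0], [0.035, -0.999, -0.0], [0.0, 0.0, -1.0]]
ft_force: [-0.5, -0.1, -1.4]
opening: 0.0178
```

Call:
carry_out(plan=[{"slide": [0,0,0.4],"turn": 0},{"slide": [0,0,0.8],"turn": 0},{"slide": [0,0,1.2],"turn": 0},{"slide": [0,0,1.6],"turn": 0},{"slide": [0,0,1.6],"turn": 0},{"slide": [0,0,1.6],"turn": 0}])

```text
clock: 34.0
tool_pos: [0.5893, -0.0786, 0.2524]
eef_rot: [[0.999, 0.035, 0.0], [0.035, -0.999, 0.0], [0.0, -0.0, -1.0]]
ft_force: [-0.5, 0.2, -2.6]
opening: 0.018
```

Run:
```python
from h import *
s=arm.get_state();print(s["ft_force"],s["opening"])
im,T=shot("wrist","w18");im2,_=shot("scene","s18");np.save("Tw18.npy",T)
c=np.zeros((560,800,3),np.uint8)
c[:,:430]=cv2.resize(im[40:235,245:395,::-1],(430,560),interpolation=2);c[:350,430:]=cv2.resize(im2[135:210,250:330,::-1],(370,350),interpolation=2)
cv2.imwrite("pics/c18.png",c)
go(.589,-.078,.253)
```

```text
[-0.49248107  0.18999155 -2.63282111] 0.01797798670878536
slide [-0.03, -0.06, -0.06] turn 0 rows 0.0 yawnow 2.02
```

View pics/c18.png

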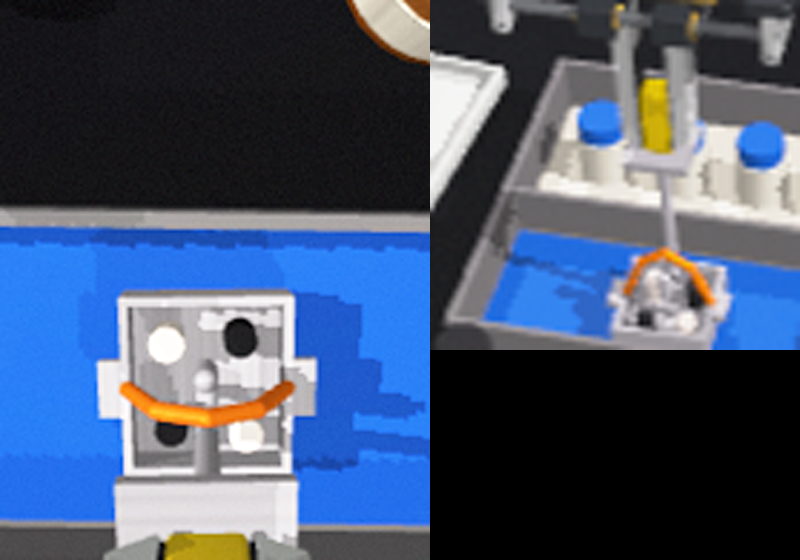

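The basket stands on the blue floor, with the hook tip at crop (205,380) beyond the bail and below it. Backing the hook out 2.5 cm; the divider limits me to about that.

Call:
carry_out(plan=[{"slide": [-0.6,0,0],"turn": 0},{"slide": [-1.2,0,0],"turn": 0},{"slide": [-1.8,0,0],"turn": 0},{"slide": [-2.4,0,0],"turn": 0},{"slide": [-2.5,0,0],"turn": 0},{"slide": [-2.5,0,0],"turn": 0}])

```text
clock: 34.85
tool_pos: [0.5643, -0.0795, 0.2524]
eef_rot: [[0.999, 0.035, 0.0], [0.035, -0.999, 0.0], [0.0, -0.0, -1.0]]
ft_force: [0.0, 0.5, -0.6]
opening: 0.0178
```

Run:
```python
from h import *
s=arm.get_state();print(s["ft_force"],s["opening"])
im,T=shot("wrist","w19");im2,_=shot("scene","s19")
c=np.zeros((560,800,3),np.uint8)
c[:,:430]=cv2.resize(im[20:215,245:395,::-1],(430,560),interpolation=2);c[:350,430:]=cv2.resize(im2[135:210,250:330,::-1],(370,350),interpolation=2)
cv2.imwrite("pics/c19.png",c)
```

```text
[ 0.02306471  0.47236755 -0.63277714] 0.01783892260627338
```

View pics/c19.png

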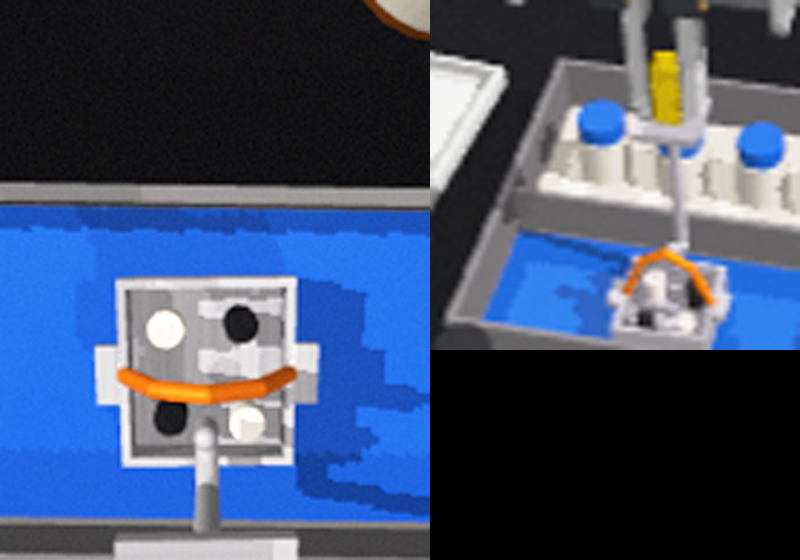

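The hook is clear of the bail and the basket hasn't moved. Lifting the rod straight up, then heading to the fork.

Call:
carry_out(plan=[{"slide": [0,0,-1],"turn": 0},{"slide": [0,0,-2.5],"turn": 0},{"slide": [0,0,-4.5],"turn": 0},{"slide": [0,0,-7],"turn": 0},{"slide": [0,0,-10],"turn": 0},{"slide": [0,0,-13],"turn": 0},{"slide": [0,0,-15.5],"turn": 0},{"slide": [0,0,-16],"turn": 0}])

```text
clock: 35.95
tool_pos: [0.5645, -0.0793, 0.4146]
eef_rot: [[0.999, 0.035, 0.003], [0.035, -0.999, -0.0], [0.003, 0.001, -1.0]]
ft_force: [-1.0, 0.3, -2.1]
opening: 0.018
```

Run:
```python
from h import *
s=arm.get_state();print(s["ft_force"],s["opening"])
go(.5412,.2044,.412,0)
im,T=shot("scene","s20");im2,_=shot("top","t20");im3,_=shot("wrist","w20")
```

```text
[-1.02298816  0.32170414 -2.12238509] 0.0180306877920934
slide [-1.33, -28.44, 0.24] turn 2.0 rows 4.6 yawnow 2.03
```

Call:
carry_out(plan=[{"slide": [-0.2,-4,0],"turn": 0.5},{"slide": [-0.4,-10,0.1],"turn": 1},{"slide": [-0.7,-16,0.2],"turn": 1.5},{"slide": [-1.0,-22,0.2],"turn": 2},{"slide": [-1.2,-26,0.2],"turn": 2},{"slide": [-1.3,-28.4,0.2],"turn": 2},{"slide": [-1.3,-28.4,0.2],"turn": 2},{"slide": [-1.3,-28.4,0.2],"turn": 2}])

```text
clock: 37.1
tool_pos: [0.5414, 0.203, 0.4096]
eef_rot: [[1.0, -0.0, -0.001], [-0.0, -1.0, -0.001], [-0.001, 0.001, -1.0]]
ft_force: [0.4, -0.2, -1.4]
opening: 0.018
```

Run:
```python
from h import *
s=arm.get_state();print(s["ft_force"],s["opening"])
go(.5412,.2044,.238,0)
im,T=shot("wrist","w21");im2,_=shot("scene","s21");np.save("Tw21.npy",T)
c=np.zeros((560,800,3),np.uint8)
c[:,:480]=cv2.resize(im[60:340,200:440,::-1],(480,560),interpolation=2);c[:,480:]=cv2.resize(im2[100:240,360:440,::-1],(320,560),interpolation=2)
cv2.imwrite("pics/c21.png",c)
```

```text
[ 0.44657383 -0.21155947 -1.38056623] 0.01796417965721301
slide [0.0, -0.15, 17.16] turn -0.0 rows 2.7 yawnow -0.03
```

The picture limit is reached, so I'll check numerically from here. Lowering into the slot (7 mm margin each side).

Call:
carry_out(plan=[{"slide": [0,-0.1,1],"turn": 0},{"slide": [0,-0.1,3],"turn": 0},{"slide": [0,-0.1,5],"turn": 0},{"slide": [0,-0.1,7],"turn": 0},{"slide": [0,-0.1,9],"turn": 0},{"slide": [0,-0.1,11],"turn": 0},{"slide": [0,-0.1,12],"turn": 0},{"slide": [0,-0.1,12],"turn": 0}])

```text
clock: 38.2
tool_pos: [0.5411, 0.2046, 0.2898]
eef_rot: [[1.0, 0.0, -0.001], [0.0, -1.0, -0.0], [-0.001, 0.0, -1.0]]
ft_force: [0.7, -0.0, -0.7]
opening: 0.0178
```

Run:
```python
from h import *
s=arm.get_state();print(s["ft_force"],s["moment"],s["opening"])
go(.5412,.2044,.238,0)
```

```text
[ 0.68960183 -0.04279712 -0.6619873 ] [-0.0299284  -0.03392526  0.01981578] 0.01780572923875307
slide [0.01, 0.02, 5.18] turn 0.0 rows 0.8 yawnow 0.01
```

Call:
carry_out(plan=[{"slide": [0,0,1],"turn": 0},{"slide": [0,0,2.5],"turn": 0},{"slide": [0,0,3.8],"turn": 0},{"slide": [0,0,4.6],"turn": 0},{"slide": [0,0,5.0],"turn": 0},{"slide": [0,0,5.2],"turn": 0},{"slide": [0,0,5.2],"turn": 0}])

```text
clock: 39.08
tool_pos: [0.5413, 0.205, 0.2385]
eef_rot: [[1.0, 0.0, 0.0], [0.0, -1.0, 0.0], [0.0, -0.0, -1.0]]
ft_force: [-0.9, -0.1, -0.1]
opening: 0.018
```

Run:
```python
from h import *
s=arm.get_state();print(s["ft_force"],s["moment"],s["tool_pos"])
im,T=shot("top","t22")
for b in blobs(im,"yellow",20):print(b)
im,T=shot("scene","s22")
for b in blobs(im,"yellow",20):print(b)
```

```text
[-0.9367903  -0.06908545 -0.11665016] [ 0.02337912 -0.01023825  0.00959022] [0.54133464 0.20495314 0.23848288]
([404.4, 166.1], [401, 159, 8, 16, 102])
```

The grip is at its original pixel in the scene view. Releasing and withdrawing upward.

Call:
carry_out(plan=[{"slide": [0,0,0.05],"turn": 0},{"slide": [0,0,0.05],"turn": 0},{"slide": [0,0,0],"turn": 0},{"slide": [0,0,0],"turn": 0}], fingers=0.5)

```text
clock: 39.67
tool_pos: [0.5413, 0.2049, 0.2384]
eef_rot: [[1.0, 0.0, 0.0], [0.0, -1.0, 0.0], [0.0, -0.0, -1.0]]
ft_force: [0.3, 0.7, -0.4]
opening: 0.0469
```

Call:
carry_out(plan=[{"slide": [0,0,-1.5],"turn": 0},{"slide": [0,0,-4],"turn": 0},{"slide": [0,0,-8],"turn": 0},{"slide": [0,0,-13],"turn": 0},{"slide": [-3,0,-18],"turn": 0},{"slide": [-8,0,-20],"turn": 0},{"slide": [-12,0,-20],"turn": 0},{"slide": [-12,0,-20],"turn": 0}])

```text
clock: 40.67
tool_pos: [0.4191, 0.2054, 0.4402]
eef_rot: [[1.0, 0.002, 0.003], [0.002, -1.0, -0.0], [0.003, 0.0, -1.0]]
ft_force: [0.5, -0.8, 0.7]
opening: 0.0468
```

Call:
carry_out(plan=[{"slide": [0,0,0],"turn": 0},{"slide": [0,0,0],"turn": 0},{"slide": [0,0,0],"turn": 0}])

```text
clock: 41.05
tool_pos: [0.4217, 0.2048, 0.438]
eef_rot: [[1.0, 0.0, -0.001], [0.0, -1.0, 0.0], [-0.001, -0.0, -1.0]]
ft_force: [-0.2, -0.1, -0.0]
opening: 0.0468
```

Run:
```python
from h import *
for n in("top","scene"):
    im,T=shot(n,n+"23");s0=cv2.imread(f"pics/{n}0.png")[:,:,::-1].copy()
    for c in R:
        print(n,c,"now",[(b[0],b[1][4]) for b in blobs(im,c,40) if b[1][4]<600])
    d=cv2.absdiff(im,s0).max(2);d=cv2.morphologyEx((d>40).astype(np.uint8),cv2.MORPH_OPEN,np.ones((3,3)))
    k,l,st,ce=cv2.connectedComponentsWithStats(d)
    print("diff",[st[i].tolist() for i in range(1,k) if st[i][4]>15])
    for b in blobs(im,"blue",60):
        if b[1][4]<200:print(np.round(onz(n,*b[0],.0545),3))
im,T=shot("wrist","w23")
for c in("yellow","blue","orange"):
  for b in blobs(im,c,60):
    print(c,b,np.round(onz("wrist",*b[0],.055 if c=="blue" else .18,T),4))
```

```text
top blue now [([178.4, 219.4], 119), ([156.7, 217.6], 96), ([311.0, 253.2], 138), ([334.4, 256.1], 134), ([357.8, 258.1], 139), ([380.5, 260.1], 147)]
top red now [([176.4, 137.1], 121), ([462.2, 288.7], 161)]
top yellow now [([223.8, 211.7], 108)]
top orange now [([383.7, 152.4], 474), ([349.8, 205.5], 52)]
diff [[0, 159, 134, 241, 19024], [77, 165, 31, 82, 811], [335, 195, 44, 30, 894], [109, 198, 33, 44, 402], [103, 218, 76, 64, 1777], [431, 224, 49, 25, 714], [163, 228, 9, 6, 37], [61, 245, 9, 6, 39], [305, 246, 91, 26, 1360], [184, 250, 6, 3, 18], [428, 252, 50, 20, 718], [191, 282, 4, 6, 23], [506, 309, 33, 21, 407], [114, 386, 6, 9, 44]]
[0.528 0.34  0.054]
[0.527 0.394 0.054]
[0.478 0.009 0.054]
[ 0.477 -0.048  0.054]
[ 0.478 -0.104  0.054]
[ 0.478 -0.159  0.054]
scene blue now [([286.6, 160.7], 83), ([303.5, 163.4], 85), ([321.1, 165.6], 82), ([338.9, 168.7], 89), ([464.1, 200.6], 326), ([277.5, 195.4], 523)]
scene red now [([233.5, 142.7], 77), ([452.8, 224.7], 127)]
scene yellow now [([404.6, 165.8], 110)]
scene orange now [([301.6, 193.2], 49), ([259.3, 223.2], 454), ([26
[... 1021 characters left out ...]
154.0], [0, 91, 88, 121, 8452]) [0.4297 0.6199 0.055 ]
blue ([450.2, 121.2], [438, 111, 25, 22, 434]) [0.4779 0.0107 0.055 ]
blue ([526.8, 121.4], [513, 111, 28, 23, 486]) [ 0.4777 -0.1011  0.055 ]
blue ([564.4, 121.3], [550, 111, 29, 22, 526]) [ 0.4779 -0.1559  0.055 ]
blue ([488.6, 122.2], [476, 112, 26, 22, 454]) [ 0.4765 -0.0455  0.055 ]
blue ([145.2, 153.6], [122, 146, 47, 15, 206]) [0.4304 0.4623 0.055 ]
orange ([520.3, 27.0], [495, 22, 49, 12, 201]) [0.5755 0.0052 0.18  ]
orange ([220.7, 334.8], [213, 305, 19, 63, 458]) [0.2112 0.3315 0.18  ]
orange ([410.6, 359.6], [406, 353, 11, 15, 65]) [0.1706 0.0782 0.18  ]
orange ([378.2, 394.0], [187, 385, 336, 15, 3259]) [0.1107 0.1186 0.18  ]
```

```bash
python3 -c "
from rig import arm
print(arm.sign_off())"
```

```text
the job is handed in; nothing more can be done
None
```

The job is done and handed in at about 41 s of robot time; the hand-in gives no verdict. Four blue-capped bottles were present and all four now stand in the white bay. I fished the basket out with the hook rod, stood it in the blue bay and unhooked it. The rod is back in its fork.

**Last checks:**
- **Bottles:** all four caps are in a row in the white bay, at the height of standing bottles. The red cap is at its starting pixel.
- **Basket:** the last close view, after unhooking, showed it upright in the blue bay and well inside the walls. Later checks only confirmed the orange bail is still in that bay.
- **Rod:** the grip is within 0.2 px of its starting position in both fixed cameras, and the gripper is clear of everything.
- **Bystanders:** the before/after image comparison showed changes only at things I moved, the robot and shadows.

**Problems along the way:**
- **Camera disagreement:** the scene camera reads about 6–8 mm further in x than the top and wrist cameras. I relied on the top and wrist.
- **Picture limit:** I reached the 16-picture viewing limit just before putting the rod back. That step and the final state were therefore checked by numbers and colour positions only.
- **Overshoot:** the carry to the tote went 4.5 cm too far in x. I corrected it before lowering.
- **Aside knock:** I did not see any bottle knocked aside.

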